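# Pack and secure the travelling tool case

## Robot

A 6-joint arm with a two-finger parallel gripper is mounted at the origin on the work surface. World frame = base frame: x ahead of the robot, y to its left, z up, the work surface at z = 0. Lengths are in m, angles in degrees, forces in N, time in s.
With the tool pointing down it reaches from about 0.375 to 0.9 m from the base axis. Payload 3.1 kg.
Tool frame: the origin (TCP) lies at the centre of the arm's flange, where the gripper is bolted on; the fingertips stand 182 mm ahead of it and the grasp point (between the pads) lies bot.grip_point_offset ahead of it (bot.grip_point_offset is the distance from the TCP to the grasp point, in m); x points along the fingers, z is the direction in which the jaws open and shut, and the axes are right-handed (so a half turn about x gives the same grasp; the last joint's range is limited). The gripper opens to 87 mm and grips with 3 to 60 N. Pads are 19 mm wide; open, the fingers measure 117 mm over their backs; the gripper's body (75 mm by 190 mm) begins 51 mm behind the grasp point.
Start: joints at [-87.347, 30.224, 82.088, -0, 67.689, -10.227], TCP at [0.139, -0.609, 0.405] pointing down, gripper open.
Joint ranges: [-176.69, 176.69], [-43.24, 126.21], [12.49, 139.97], [-82, 262], [0, 151.66], [-163.58, 163.58]. Speed limits (degrees/s): [159.86, 159.86, 180, 180, 180, 180].

## Interface

Orientations are given as a 3x3 rotation matrix whose columns are the frame's x, y, z axes.
In Python, from rig import bot gives the robot as it stands.
- The arm moves only by the tool step_arm, never from a script. Its argument "motion" is a list that holds one entry, the list of rows, each a list of 7 numbers: the turn, a rotation vector about the world's x, y, z in degrees, then the shift along the world's x, y, z in mm, then the finger opening in mm, from 0 to 87. A call has 1 to 12 rows; each row is the pose to reach, as a shift and turn from the pose commanded when the call began; what a row does not reach only later rows make up. A row lasts 1/12 s, in which the tool goes at most 41.7 mm and 7.16 degrees, less where a joint would pass 70% of its speed; a pose out of reach is approached as far as the arm can. A call with a gripper value outside its range is refused whole. The fingers move at their own pace and stop on an object; the grip force is fixed at half the most. Time passes only in rows, so rows that repeat a pose let the fingers close. It gives the time, the measured TCP pose, the force and the opening at its end, in the units of the state.
- bot.read_state(): the state, without advancing time (a new reading comes with each control period).
- bot.capture(name): name is "scene" or "top" or "wrist"; returns a dict with "frame" (400x640x3 uint8, red, green, blue), "range_z" (400x640 float32, m along the optical axis (not along the pixel's ray), 0 where there is no reading), "fx", "fy", "cx", "cy" (pixels), "cam_to_world" (4x4, takes a point from camera to world coordinates). Camera axes: x right, y down, z forward; pixel columns grow to the right and rows downward; lengths in m; the calibration is good to about 2 mm. A picture is of the moment at which its call begins.
- bot.hand_in(): hands the job in, once; it reports no verdict.
The state is a dict: "time_s": time; "joint_positions": joint angles; "qvel": joint speeds; "tau": joint torques, N m; "position": TCP position; "tcp_rot": TCP orientation; "force": force on the tool from outside, world axes, zero at the start; "moment": the same for the moment, N m; "opening": opening from 0.0 (shut) to 1.0 (fully open).
Only numpy, scipy, OpenCV 4.12 (cv2) and the standard library are available. Lean on these libraries where they do the work, as an engineer would, in place of code of your own. Each camera call takes 0.05 s, during which the arm holds its last target.

## Task

Lay the wooden ring clamp in its empty bay in the foam of the open tool case, then swing the lid down and press it until its catch clicks home, without leaning hard on it. Then take the snap hook, push its gate against the case's two padlock ears until it has snapped shut around both, and leave it hanging there. Do not push the other things on the bench about.

Things in the scene. Friction and masses are not known exactly. Their poses are not given: they have to be found in the camera images.
- clamp_mid (a point): Centre (half-way up) of the ring clamp: a jeweller's hand clamp of pale wood with a steel band round its middle and brown leather at both ends. A straight bar 130 mm long (its y axis), 26 mm wide (x), 24 mm high (z).
- clamp: The same ring clamp, loose, lying flat on the bench, about 90 g; origin under its centre, axes as clamp_mid. Either end may point either way in the bay.
- case: The aluminium tool case, fixed to the bench: 130 mm deep (x, front to hinge), 220 mm wide (y), walls 4 mm thick and 64 mm high (78 mm with the lid shut). Origin under its centre on the bench; its front (-x side) faces the robot. Lid and ears belong to it; all case points share its axes (z up).
- bay (a point): Centre of the floor of the empty bay in the case's black foam. The bay is 142 mm long (its y axis), 36 mm wide (x), 9 mm deep; floor 27 mm above the bench, foam top 36 mm: a bedded clamp's top is at 51 mm. From the bay's edge it is 26 mm to the front wall's inner face, 60 mm to the back wall's.
- case_hinge (a point): Middle of the lid's hinge line, along the top of the case's back wall, 64 mm above the bench. The line runs along y.
- lid (a joint): Opening angle of the lid, rad: 0 is shut and latched; at the start about 1.75 (leaning a little back). A stiff hinge (about 0.3 N m) keeps it wherever it is left. In the last 0.11 rad a sprung ball catch at the front edge resists with a peak of 8 to 15 N, then gives and the lid is home.
- lid_edge (a point): Middle of the lid's front edge on its outer face, 130 mm from the hinge; turns with the lid. The lid is a plate 130 mm deep, 220 mm wide, 14 mm thick; shut, its underside is at 64 mm and its top (outer face) at 78 mm above the bench. Open, this edge is on top and the outer face looks away from the robot.
- case_ear (a point): Middle of the upright outer bar of the case's padlock ear, a 3 mm steel plate standing out 46 mm from the middle of the front. The bar is 6 mm deep (x), centred 43 mm out from the front, 36 mm high (20 to 56 mm above the bench, this point at 38). Hole behind it: 24 mm high, 37 mm deep to the case.
- lid_ear (a point): The same point of the lid's padlock ear, an equal plate carried by the lid. With the lid shut the two ears lie flat side by side (lid's ear 3 mm towards -y) and make one upright bar 6 by 6 mm, which the hook has to take in.
- hook: The snap hook: loose, steel, about 130 g, lying flat (z up). A closed loop 92 mm long (its y axis), 53 mm wide (x from -30.5 to +22.5 mm) and 9 mm thick. A straight flat-sided spine on its -x side (9 mm wide, middle at x = -26, y = -30 to +30), the brass gate and the nose on its +x side. Origin under hook_mid.
- hook_mid (a point): Reference point inside the hook's loop, half-way up its thickness, 4.5 mm over its underside; axes as hook. From here: gate's pivot at x +18, y +11 mm; gate's tip (shut, under the nose) at x +8.5, y -15; end of the nose at x +16, y -13.5; inner face of the spine at x -21.5.
- hook_mouth (a point): Middle of the line over which a bar enters the hook, beside the nose: x +22.5, y -7.5 mm from hook_mid. A 6 mm bar brought in here (2 mm to either side will do) straight along the hook's -x swings the gate in; when its middle is 34 to 36 mm inside this point the gate slips past it and snaps shut. Moved also towards -y under the nose it snaps sooner.
- hook_spine (a point): Where to hold the hook: middle of its spine, half-way up, on the side of the gate's pivot (x -26, y +16 mm from hook_mid). Grip it across x, 9 mm wide; one finger goes down inside the loop, where about 31 mm is free between spine and shut gate. Held here the finger clears the swinging gate.
- hook_gate (a joint): Swing of the hook's gate, rad: 0 is shut; it opens inwards to 0.95 and a spring shuts it. Opening takes 4 to 10 N near its tip; a bar coming straight in opens it to about 0.75 before it slips past.
- bangle: Bystander, to be left where it is: thin silver-coloured bangle lying flat, 68 mm across, 12 mm high.
- brass_ring: Bystander, to be left where it is: brass ring lying flat, 60 mm across, 10 mm high.
- hammer: Bystander, to be left where it is: bench hammer lying on its side, about 250 mm long.
- brush: Bystander, to be left where it is: bench brush lying down, about 200 mm long.
- flux: Bystander, to be left where it is: small amber jar with black cap, 48 mm across, 85 mm high.
- compound: Bystander, to be left where it is: low green tin, 60 mm across, 55 mm high.
- file: Bystander, to be left where it is: flat file with dark wooden handle, 195 mm long, 16 mm high.
- pliers: Bystander, to be left where it is: pliers with red handles lying flat, 145 mm long, 12 mm high.
There are look-alikes about, which are no part of the job. What is shaped like the clamp but blue or yellow is not meant.

How it is judged (in metres and radians):
On the way, in this order (a step that is already met when the one before it is completed fails the run):
1. the ring clamp lies in its bay while the lid is still up (x of clamp_mid in the frame of bay between -0.007 and 0.007 m and y of clamp_mid in the frame of bay between -0.009 and 0.009 m and z of clamp_mid in the frame of bay between 0.008 and 0.016 m and angle between the y axis of clamp_mid and the y axis of bay, either way round below 0.15 rad and value of joint lid above 1 rad and contact force between the fingers and clamp below 0.1 N), for 0.2 s.
2. the lid is shut and latched (value of joint lid below 0.02 rad), for 0.2 s.
3. the gate is pushed open by the ears (value of joint lid below 0.02 rad and value of joint hook_gate above 0.3 rad and contact force between hook and case above 0.5 N).
4. the gate has snapped shut with both ears inside the hook (value of joint lid below 0.02 rad and value of joint hook_gate below 0.06 rad and x of case_ear in the frame of hook_mid between -0.024 and 0.011 m and y of case_ear in the frame of hook_mid between -0.04 and 0.04 m and z of case_ear in the frame of hook_mid between -0.018 and 0.018 m and x of lid_ear in the frame of hook_mid between -0.024 and 0.011 m and y of lid_ear in the frame of hook_mid between -0.04 and 0.04 m and z of lid_ear in the frame of hook_mid between -0.018 and 0.018 m), for 0.1 s.
At the end, for the whole second after the job is handed in: The clamp lies flat in its bay (within 7 mm across, 9 mm along, 0.15 rad), the lid is latched (within 0.02 rad of shut), and the snap hook hangs at rest on the ears (its middle within 45 mm of the ear's bar, not on the bench below it) with its gate shut (within 0.06 rad) (x of clamp_mid in the frame of bay between -0.007 and 0.007 m and y of clamp_mid in the frame of bay between -0.009 and 0.009 m and z of clamp_mid in the frame of bay between 0.008 and 0.016 m and angle between the y axis of clamp_mid and the y axis of bay, either way round below 0.15 rad and value of joint lid below 0.02 rad and value of joint hook_gate below 0.06 rad and distance between hook_mid and case_ear below 0.045 m and z of case_ear in the frame of hook_mid below 0.03 m and linear speed of each of hook, clamp below 0.02 m/s); the robot touches nothing.
It fails at once if the case or its lid is pressed with more than 60 N (contact force between any of the fingers, the arm and case above 60 N).
It fails at once if another thing on the bench is pushed more than 40 mm (distance of any of bangle, brass_ring, hammer, brush, flux, compound, file, pliers from where it was at the start of the episode above 0.04 m).
It also fails if it takes over 67 s, if anything falls off the work surface, if the arm or the gripper's body presses on something with over 40 N, if the wrist force passes 120 N, or if a joint passes its speed limit or range.

## Working session

There is one attempt and no reset: what is moved stays moved. The work goes in short steps, Python scripts to look and compute and a tool call to move; the robot and the scene stay as the last step left them, time stands still between calls to the robot, and variables do not carry over. Pictures are saved under pics/ and viewed, and the job is handed in when it is done.

Besides the shell and the picture viewer there is one more tool, called after "Request:" in YAML: its name, and indented under it one key for each argument. step_arm: Moves the arm, as the interface text tells. Its arguments: {"type":"object","properties":{"motion":{"type":"array"}},"required":["motion"]}

```bash
ls; mkdir -p pics
python3 - <<'E'
from rig import bot
import cv2,numpy as np
print(bot.grip_point_offset)
s=bot.read_state(); print(s)
for n in ["scene","top","wrist"]:
    c=bot.capture(n); cv2.imwrite(f"pics/{n}0.png",c["frame"][:,:,::-1]); np.savez(f"pics/{n}0.npz",**c)
    print(n,c["fx"],c["cx"],c["cy"],np.round(c["cam_to_world"],3).tolist())
E
```

```text
pics
0.1635
{'time_s': 0.0, 'joint_positions': array([-8.73460935e+01,  3.02778555e+01,  8.21558978e+01, -2.94391020e-03,
        6.76892476e+01, -1.02292497e+01]), 'qvel': array([ 0.04709871,  0.0021327 ,  0.02412893,  0.0161579 , -0.0094208 ,
       -0.05220394]), 'tau': array([ 8.37607786e-05, -4.40039492e+01, -1.76592690e+01,  6.31551608e-02,
        5.82008378e-02, -1.70924523e-04]), 'position': array([ 0.13933819, -0.60891715,  0.40378584]), 'tcp_rot': array([[-1.46884957e-04,  9.74822447e-01,  2.22982455e-01],
       [ 2.14226449e-03,  2.22982253e-01, -9.74820150e-01],
       [-9.99997695e-01,  3.34500981e-04, -2.12108025e-03]]), 'force': array([ 0.53432146, -0.60004733, -0.31719982]), 'moment': array([-0.02605632,  0.02508373,  0.00508656]), 'opening': 1.0004816358290687}
scene 512.750939320562 322.97973355746126 194.36070848840194 [[-0.574, 0.663, -0.481, 1.311], [0.819, 0.46, -0.344, 0.487], [-0.007, -0.591, -0.807, 1.35], [0.0, 0.0, 0.0, 1.0]]
top 368.119846557774 317.90387669326344 195.90545500557852 [[-0.013, -0.988, 0.155, 0.358], [-1.0, 0.011, -0.016, -0.053], [0.014, -0.155, -0.988, 1.407], [0.0, 0.0, 0.0, 1.0]]
wrist 304.34107711861986 312.67509559812464 200.86577982427372 [[0.223, -0.943, -0.247, 0.206], [-0.975, -0.216, -0.055, -0.595], [-0.002, 0.253, -0.967, 0.384], [0.0, 0.0, 0.0, 1.0]]
```

View pics/scene0.png

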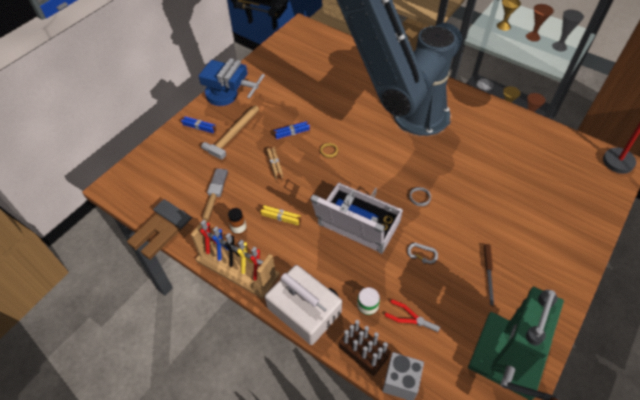

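View pics/top0.png

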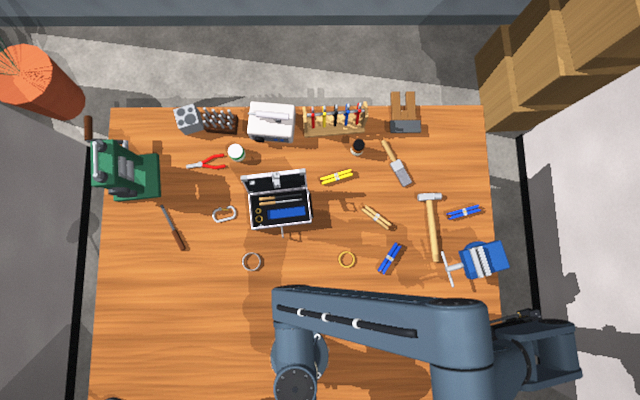

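View pics/wrist0.png

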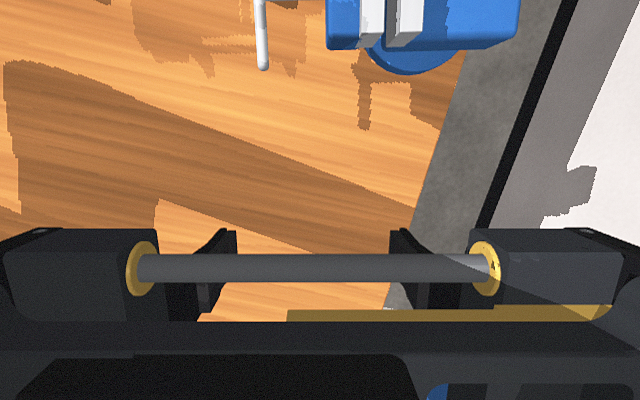

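```bash
cat > h.py <<'E'
import numpy as np,cv2
def ld(n): 
    return dict(np.load(f"pics/{n}.npz"))
def ray(c,u,v):
    T=c["cam_to_world"]; d=np.array([(u-c["cx"])/c["fx"],(v-c["cy"])/c["fy"],1.0])
    return T[:3,3],T[:3,:3]@d
def onz(c,u,v,z):
    o,d=ray(c,u,v); return o+d*(z-o[2])/d[2]
def cloud(c):
    v,u=np.mgrid[:400,:640]; z=c["range_z"]
    P=np.stack([(u-c["cx"])/c["fx"]*z,(v-c["cy"])/c["fy"]*z,z],-1)
    W=P@c["cam_to_world"][:3,:3].T+c["cam_to_world"][:3,3]; W[z<=0]=np.nan
    return W
def tri(r1,r2):
    (a,p),(b,q)=r1,r2; A=np.stack([p,-q],1); t=np.linalg.lstsq(A,b-a,rcond=None)[0]
    x,y=a+t[0]*p,b+t[1]*q; return (x+y)/2,np.linalg.norm(x-y)
def crop(n,src,x0,y0,x1,y1,k):
    im=src["frame"][y0:y1,x0:x1,::-1]; cv2.imwrite(f"pics/{n}.png",cv2.resize(im,None,fx=k,fy=k,interpolation=cv2.INTER_CUBIC))
E
python3 - <<'E'
from h import *
t=ld("top0"); s=ld("scene0")
crop("c1",t,235,160,315,240,7)
crop("c2",s,255,140,345,200,7)
crop("c2b",t,350,190,430,240,7)
W=cloud(t)
for u,v in [(377,217),(464,212),(391,258),(337,177),(225,214),(280,225),(280,185),(283,235),(252,262),(346,260)]: print(u,v,np.round(W[v,u],3),np.round(onz(t,u,v,0.02),3))
E
```

```text
377 217 [ 0.493 -0.298  0.025] [ 0.493 -0.299  0.02 ]
464 212 [ 0.508 -0.631  0.022] [ 0.508 -0.632  0.02 ]
391 258 [ 0.339 -0.345  0.021] [ 0.339 -0.345  0.02 ]
337 177 [ 0.648 -0.15   0.027] [ 0.649 -0.15   0.02 ]
225 214 [ 0.513  0.28  -0.   ] [0.511 0.276 0.02 ]
280 225 [0.464 0.065 0.059] [0.467 0.068 0.02 ]
280 185 [0.605 0.061 0.103] [0.62  0.069 0.02 ]
283 235 [ 0.431  0.059 -0.001] [0.43  0.057 0.02 ]
252 262 [0.331 0.175 0.001] [0.332 0.171 0.02 ]
346 260 [ 0.334 -0.179  0.002] [ 0.334 -0.177  0.02 ]
```

View pics/c1.png

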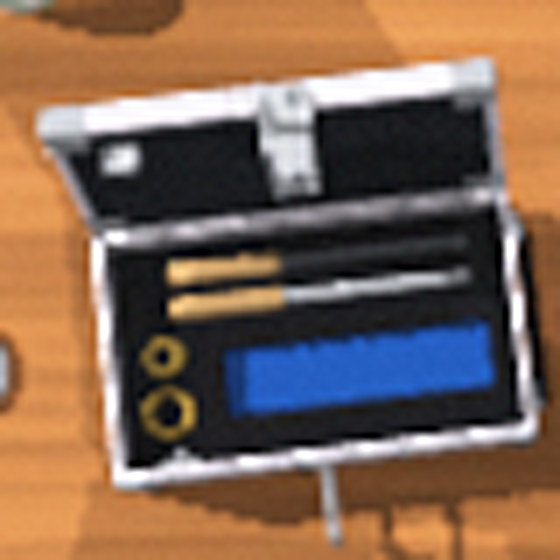

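View pics/c2.png

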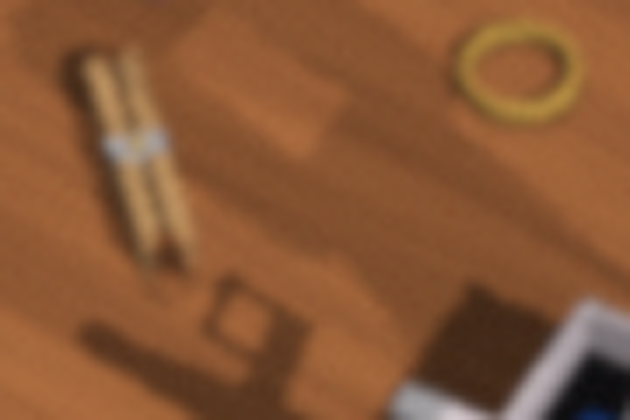

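View pics/c2b.png

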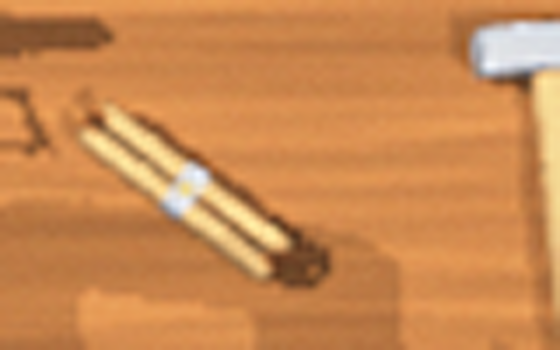

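Run:
```python
from h import *
t=ld("top0"); s=ld("scene0"); W=cloud(t)
for n,c,b in (("top",t,(355,200,400,235)),("scene",s,(262,145,290,182))):
    W=cloud(c); x0,y0,x1,y1=b
    R=c["frame"][y0:y1,x0:x1].astype(int); hs=cv2.cvtColor(c["frame"],cv2.COLOR_RGB2HSV)[y0:y1,x0:x1]
    Z=W[y0:y1,x0:x1,2]; m=Z>0.012
    P=W[y0:y1,x0:x1][m]; 
    r=cv2.minAreaRect((P[:,:2]*1000).astype(np.float32)); print(n,m.sum(),r,np.percentile(P[:,2],[50,90]), P.mean(0))
    # band
    sat=(hs[...,1]<90)&m; print("band",W[y0:y1,x0:x1][sat].mean(0),sat.sum(), [np.argwhere(sat).mean(0)[::-1]+[x0,y0]])
# hook
W=cloud(t)
Wh=W[195:230,205:245]; m=(Wh[...,2]>0.004); P=Wh[m]; print("hook",m.sum(),cv2.minAreaRect((P[:,:2]*1000).astype(np.float32)))
# case rim top points
Wc=W[150:245,230:325]; m=(Wc[...,2]>0.057)&(Wc[...,2]<0.069); P=Wc[m]; print("rim",m.sum(),cv2.minAreaRect((P[:,:2]*1000).astype(np.float32)))
m=(Wc[...,2]>0.15); P=Wc[m]; print("lidtop",m.sum(),P.min(0),P.max(0),P.mean(0))
hs=cv2.cvtColor(t["frame"],cv2.COLOR_RGB2HSV)[150:245,230:325]
m=((hs[...,0]>100)&(hs[...,0]<125)&(hs[...,1]>150)&(hs[...,2]>60)).astype(np.uint8)
n,l,st,ce=cv2.connectedComponentsWithStats(m); k=1+st[1:,4].argmax(); ys,xs=np.where(l==k)
Q=np.array([onz(t,u+230,v+150,0.027) for u,v in zip(xs,ys)]); print("bay",len(Q),cv2.minAreaRect((Q[:,:2]*1000).astype(np.float32)), np.median(Wc[l==k][:,2]))
```

```text
top 242 ((495.5018005371094, -292.76397705078125), (129.32913208007812, 26.778648376464844), 51.54118728637695) [0.02323051 0.02788996] [ 0.49502692 -0.29284034  0.02328187]
band [ 0.49394195 -0.2936611   0.02396265] 34 [array([375.85294118, 216.67647059])]
scene 235 ((499.6275939941406, -295.5750427246094), (134.79867553710938, 26.736488342285156), 51.15351486206055) [0.02230392 0.02670687] [ 0.50179238 -0.29322806  0.02210694]
band [ 0.49944005 -0.29654106  0.02265664] 37 [array([273.54054054, 160.67567568])]
hook 280 ((520.9736328125, 280.83966064453125), (152.5465850830078, 130.5474395751953), 89.23332977294922)
rim 302 ((603.6080932617188, 91.5078353881836), (363.5218811035156, 237.20431518554688), 16.85155487060547)
lidtop 637 [ 0.57907871 -0.0304199   0.15055904] [0.64749858 0.18847052 0.24921777] [0.6196707  0.07839528 0.1836095 ]
bay 377 ((514.4603271484375, 45.675262451171875), (37.333526611328125, 143.8358154296875), 5.990158557891846) nan
```

Request:
step_arm:
  motion:
    - [[0,0,3.5,30,25,0,87],[0,0,7,60,50,0,87],[0,0,10.5,90,75,0,87],[0,0,14,120,100,0,87],[0,0,17.5,150,125,0,87],[0,0,21,180,150,0,87],[0,0,24.5,210,175,0,87],[0,0,28,240,200,0,87],[0,0,31.5,270,225,0,87],[0,0,35,300,250,-20,87],[0,0,38.5,327,276,-40,87],[0,0,38.5,327,276,-40,87]]

```text
time_s: 1.15
position: [0.4688, -0.328, 0.3615]
tcp_rot: [[-0.003, 0.619, 0.786], [0.007, 0.786, -0.619], [-1.0, 0.004, -0.007]]
force: [-0.6, 0.5, 0.2]
opening: 1.0
```

```bash
cat > cap.py <<'E'
import sys; from rig import bot; from h import *
n,o=sys.argv[1:3]; c=bot.capture(n); cv2.imwrite(f"pics/{o}.png",c["frame"][:,:,::-1]); np.savez(f"pics/{o}.npz",**c)
s=bot.read_state(); print(s["time_s"],np.round(s["position"],4),np.round(s["tcp_rot"],3).tolist(),np.round(s["joint_positions"],1),np.round(s["force"],1),s["opening"])
E
python3 cap.py wrist w1
```

```text
1.2 [ 0.4678 -0.3297  0.3623] [[-0.003, 0.62, 0.785], [0.005, 0.785, -0.62], [-1.0, 0.002, -0.006]] [-46.4  29.3  92.2   0.   58.9  -8.1] [-0.1 -0.3  0. ] 1.0000218176220994
```

View pics/w1.png

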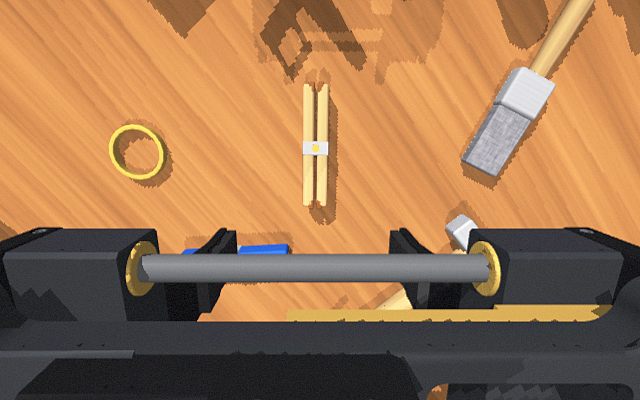

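Run:
```python
from h import *
c=ld("w1");t=ld("top0");s=ld("scene0")
hs=cv2.cvtColor(c["frame"],cv2.COLOR_RGB2HSV)
x0,y0,x1,y1=290,70,345,225
W=cloud(c)[y0:y1,x0:x1]; H=hs[y0:y1,x0:x1]
m=W[...,2]>0.012; P=W[m]; print(m.sum(),cv2.minAreaRect((P[:,:2]*1000).astype(np.float32)),np.percentile(P[:,2],[5,50,95]))
b=m&(H[...,1]<60); uv=np.argwhere(b).mean(0)[::-1]+[x0,y0]; print("band",b.sum(),uv)
for n,k,q in (("top",t,(375.85,216.7)),("scene",s,(273.5,160.7))): print(n,tri(ray(c,*uv),ray(k,*q)))
Q=np.array([onz(c,u+x0,v+y0,0.024) for v,u in np.argwhere(m)]);print(cv2.minAreaRect((Q[:,:2]*1000).astype(np.float32)))
print(onz(c,*uv,0.024))
```

```text
2931 ((495.2513427734375, -295.3736572265625), (129.71942138671875, 26.513444900512695), 51.29961013793945) [0.02146156 0.02415567 0.02557322]
band 294 [314.99659864 147.8537415 ]
top (array([ 0.49498195, -0.2961498 ,  0.01085109]), np.float64(0.0005437700852493448))
scene (array([ 0.49646687, -0.29712369,  0.01949567]), np.float64(0.0035828948583376285))
((495.30975341796875, -295.23974609375), (129.3861541748047, 26.26955223083496), 51.280487060546875)
[ 0.49546515 -0.29552608  0.024     ]
```

Request:
step_arm:
  motion:
    - [[0,0,0,3,3,-35,60],[0,0,0,6,6,-70,60],[0,0,0,9,10,-105,60],[0,0,0,9,10,-140,60],[0,0,0,9,10,-160,60],[0,0,0,9,10,-169,60],[0,0,0,9,10,-169,60],[0,0,0,9,10,-169,60]]

```text
time_s: 1.87
position: [0.4753, -0.3243, 0.1963]
tcp_rot: [[0.001, 0.625, 0.781], [-0.001, 0.781, -0.625], [-1.0, -0.0, 0.001]]
force: [0.0, -0.1, 0.9]
opening: 0.694
```

```bash
python3 cap.py wrist w2
```

```text
1.9167 [ 0.4756 -0.3244  0.1971] [[0.002, 0.625, 0.781], [-0.002, 0.781, -0.625], [-1.0, -0.0, 0.003]] [-45.4  44.   97.3  -0.   38.6  -6.7] [ 0.1 -0.4  0.4] 0.6926302223033064
```

View pics/w2.png

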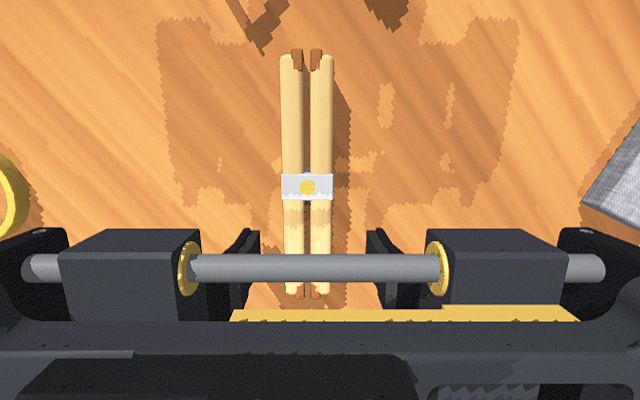

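Request:
step_arm:
  motion:
    - [[0,0,0,-1,3,-4,40],[0,0,0,-1,3,-4,25],[0,0,0,-1,3,-4,20],[0,0,0,-1,3,-4,20],[0,0,0,-1,3,-4,20],[0,0,0,-1,3,-4,20],[0,0,0,-1,3,20,20],[0,0,0,-1,3,55,20],[0,0,0,-1,3,90,20],[0,0,0,-1,3,125,20],[0,0,0,-1,3,150,20],[0,0,0,-1,3,150,20]]

```text
time_s: 2.92
position: [0.4756, -0.3213, 0.3514]
tcp_rot: [[0.008, 0.624, 0.781], [-0.008, 0.781, -0.624], [-1.0, -0.001, 0.012]]
force: [0.2, -0.3, 0.0]
opening: 0.295
```

```bash
python3 cap.py wrist w3
```

```text
2.9667 [ 0.4749 -0.3207  0.3487] [[0.005, 0.624, 0.781], [-0.005, 0.781, -0.624], [-1.0, -0.001, 0.007]] [-45.2  30.3  93.   -0.   56.4  -6.6] [ 0.1  0.3 -2.3] 0.2948389033000615
```

View pics/w3.png

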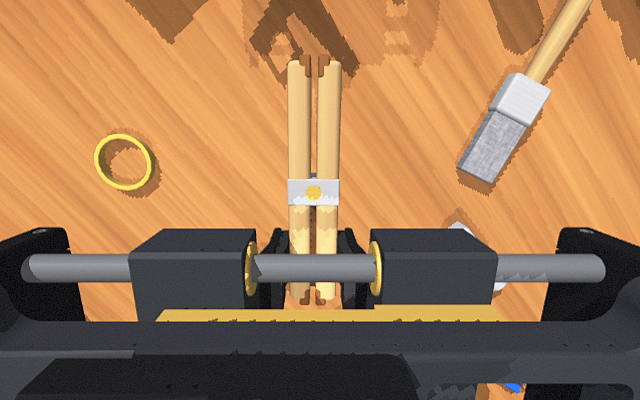

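Request:
step_arm:
  motion:
    - [[0,0,5,-5,30,5,20],[0,0,10,-10,60,10,20],[0,0,15,-15,90,15,20],[0,0,20,-20,120,20,20],[0,0,25,-25,150,20,20],[0,0,30,-30,180,20,20],[0,0,35,-35,210,20,20],[0,0,40,-40,240,20,20],[0,0,44.5,-45,270,20,20],[0,0,44.5,-50,290,20,20],[0,0,44.5,-50,290,20,20],[0,0,44.5,-50,290,20,20]]

```text
time_s: 3.97
position: [0.4235, -0.0292, 0.3645]
tcp_rot: [[-0.003, -0.105, 0.994], [0.001, 0.994, 0.105], [-1.0, 0.001, -0.003]]
force: [0.5, 0.1, -1.3]
opening: 0.295
```

```bash
python3 cap.py wrist w4;python3 cap.py top t4;python3 cap.py scene s4
```

```text
4.0167 [ 0.4242 -0.0301  0.3649] [[-0.002, -0.104, 0.995], [0.0, 0.995, 0.104], [-1.0, 0.0, -0.002]] [-19.2  18.8 112.1  -0.   49.2 -25.1] [-0.2 -0.  -0.6] 0.29589652203840966
4.0667 [ 0.4246 -0.0307  0.3651] [[-0.001, -0.102, 0.995], [-0.0, 0.995, 0.102], [-1.0, -0.0, -0.001]] [-19.2  18.8 112.1  -0.   49.2 -25.1] [ 0.2  0.2 -0.4] 0.2961914909466049
4.1167 [ 0.4248 -0.0311  0.3653] [[-0.0, -0.102, 0.995], [-0.0, 0.995, 0.102], [-1.0, -0.0, -0.0]] [-19.3  18.8 112.   -0.   49.2 -25.1] [ 0.7 -1.  -1.6] 0.29575156672525
```

View pics/w4.png

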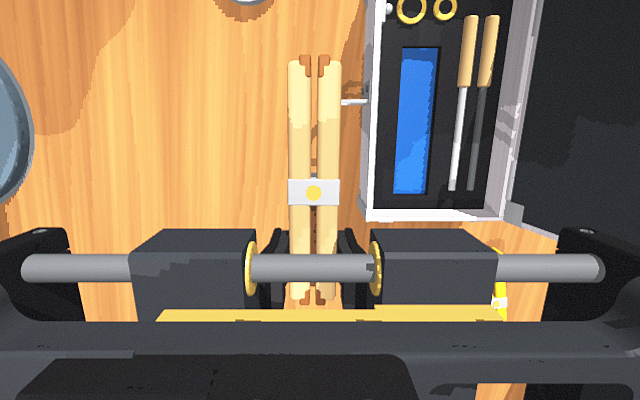

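View pics/s4.png

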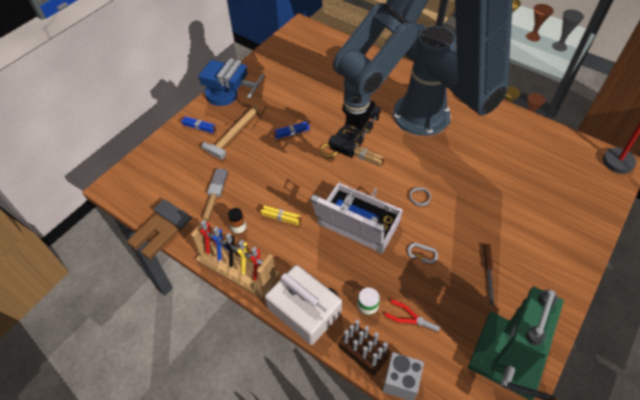

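Run:
```python
from h import *
c=ld("w4"); W=cloud(c); hs=cv2.cvtColor(c["frame"],cv2.COLOR_RGB2HSV)
crop("c4",c,350,0,550,230,3.4)
m=((hs[...,0]>95)&(hs[...,0]<125)&(hs[...,1]>130)&(hs[...,2]>60)); m[:, :380]=0; m[:,450:]=0; m[210:]=0
br=m&(hs[...,2]>150)
for k in (m,br):
    P=W[k]; print(k.sum(),np.percentile(P[:,2],[5,25,50,75,95])); 
    p=np.argwhere(k); Q=np.array([onz(c,u,v,0.027) for v,u in p]); print(cv2.minAreaRect((Q[:,:2]*1000).astype(np.float32)))
    print("depth rect",cv2.minAreaRect((P[np.abs(P[:,2]-.027)<.006][:,:2]*1000).astype(np.float32)))
z=W[...,2]
# foam top
k=np.zeros_like(z,bool);k[45:200,450:456]=1; print("foam",np.nanmedian(z[k]))
# rim points per row (front wall)
for v in range(20,205,30):
    r=[(u,np.round(W[v,u],3)) for u in range(360,385,3)]; print(v,[(u,x.tolist()) for u,x in r if x[2]>0.05][:3])
# clamp held
x0,y0,x1,y1=275,50,350,225
Wk=W[y0:y1,x0:x1]; mm=(Wk[...,2]>0.15); P=Wk[mm]; print(cv2.minAreaRect((P[:,:2]*1000).astype(np.float32)),np.percentile(P[:,2],[5,50,95]))
b=mm&(hs[y0:y1,x0:x1,1]<60); print("band",Wk[b].mean(0), np.argwhere(b).mean(0)[::-1]+[x0,y0])
```

```text
4983 [nan nan nan nan nan]
((515.7289428710938, 60.13068771362305), (34.68097686767578, 171.80416870117188), 6.182858467102051)
depth rect ((516.9533081054688, 45.4205207824707), (34.56455612182617, 142.1759796142578), 6.315293312072754)
4722 [nan nan nan nan nan]
((516.9183959960938, 45.30392837524414), (33.479122161865234, 142.0655975341797), 6.233005523681641)
depth rect ((516.8267211914062, 45.329063415527344), (33.94644546508789, 142.00283813476562), 6.225140571594238)
foam 0.036823357989440975
20 [(375, [0.458, 0.124, 0.064]), (378, [0.46, 0.125, 0.063]), (381, [0.463, 0.125, 0.063])]
50 [(375, [0.461, 0.102, 0.063]), (378, [0.464, 0.101, 0.065])]
80 [(369, [0.461, 0.078, 0.057]), (372, [0.462, 0.078, 0.064]), (375, [0.465, 0.078, 0.064])]
110 [(372, [0.466, 0.053, 0.064]), (375, [0.469, 0.053, 0.065])]
140 [(369, [0.468, 0.027, 0.063]), (372, [0.47, 0.027, 0.064]), (375, [0.473, 0.028, 0.066])]
170 [(369, [0.472, -0.0, 0.065]), (372, [0.474, 0.0, 0.064])]
200 [(366, [0.474, -0.03, 0.06]), (369, [0.476, -0.028, 0.066]), (372, [0.479, -0.028, 0.065])]
((417.1372985839844, 26.496341705322266), (26.885419845581055, 83.5640640258789), 5.064735412597656) [0.19080497 0.19324381 0.1948107 ]
band [0.41923671 0.00485075 0.19383323] [313.3376729  188.78030919]
```

View pics/c4.png

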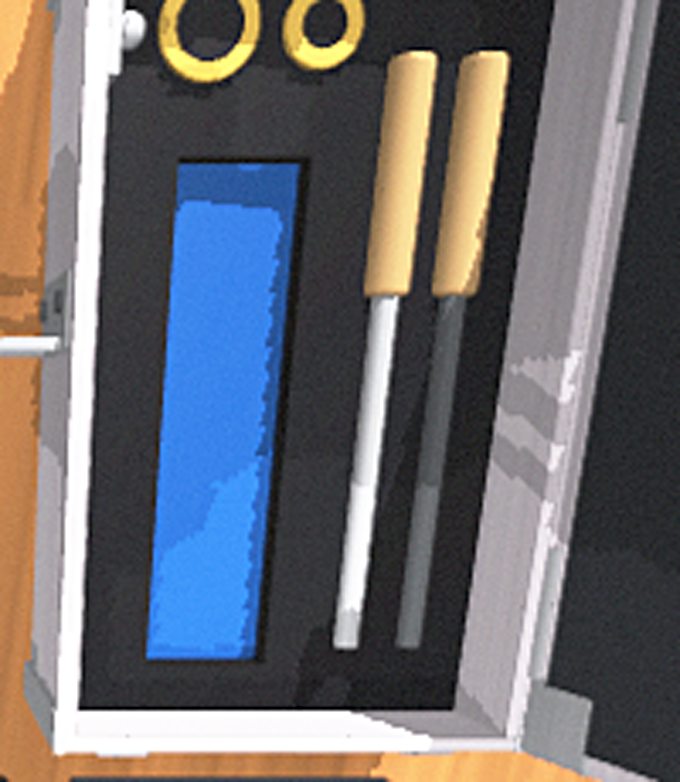

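Request:
step_arm:
  motion:
    - [[0.2,-2,0.2,20,10,0,20],[0.4,-4,0.4,40,20,0,20],[0.6,-6,0.6,60,30,0,20],[0.8,-8,0.8,70,39,-10,20],[0.8,-8,0.8,70,39,-40,20],[0.8,-8,0.8,70,39,-70,20],[0.8,-8,0.8,70,39,-95,20],[0.8,-8,0.8,70,39,-106,20],[0.8,-8,0.8,70,39,-106,20],[0.8,-8,0.8,70,39,-106,20],[0.8,-8,0.8,70,39,-106,20]]

```text
time_s: 5.03
position: [0.495, 0.0071, 0.2598]
tcp_rot: [[0.14, -0.113, 0.984], [0.014, 0.994, 0.112], [-0.99, -0.002, 0.14]]
force: [-0.2, -6.8, -3.8]
opening: 0.292
```

```bash
python3 cap.py wrist w5;python3 cap.py top t5;python3 cap.py scene s5
python3 - <<'E'
from h import *
crop("c5",ld("t5"),225,150,325,250,6)
crop("c5s",ld("s5"),280,120,440,260,5)
E
```

```text
5.0833 [0.4951 0.0071 0.2602] [[0.14, -0.113, 0.984], [0.014, 0.994, 0.112], [-0.99, -0.002, 0.141]] [-12.8  33.4 110.1   5.3  28.9 -23.7] [ 0.  -6.8 -2.5] 0.2940747344313015
5.1333 [0.4951 0.0071 0.2604] [[0.141, -0.113, 0.984], [0.014, 0.994, 0.112], [-0.99, -0.002, 0.142]] [-12.8  33.4 110.1   5.3  28.9 -23.7] [ 0.6 -7.1 -4.3] 0.2950652832544884
5.1833 [0.4952 0.0071 0.2605] [[0.141, -0.113, 0.984], [0.014, 0.994, 0.112], [-0.99, -0.002, 0.142]] [-12.8  33.4 110.1   5.3  28.9 -23.7] [ 1.4 -7.1 -3.7] 0.29964635500214887
```

View pics/w5.png

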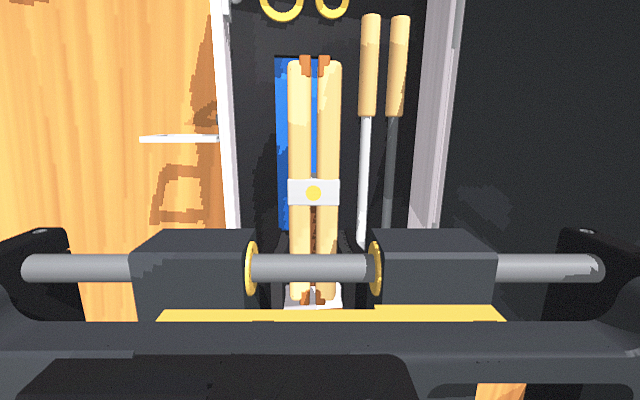

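View pics/c5s.png

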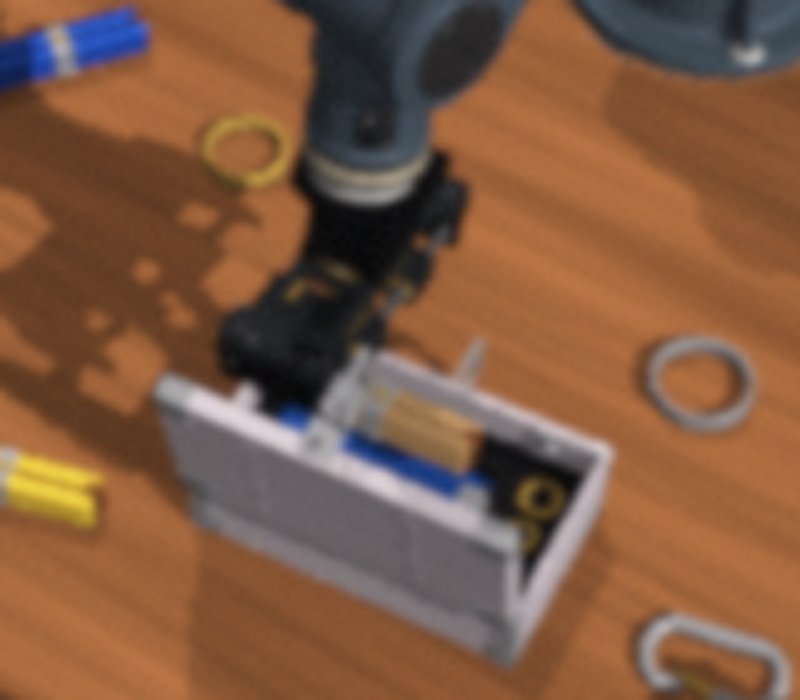

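View pics/c5.png

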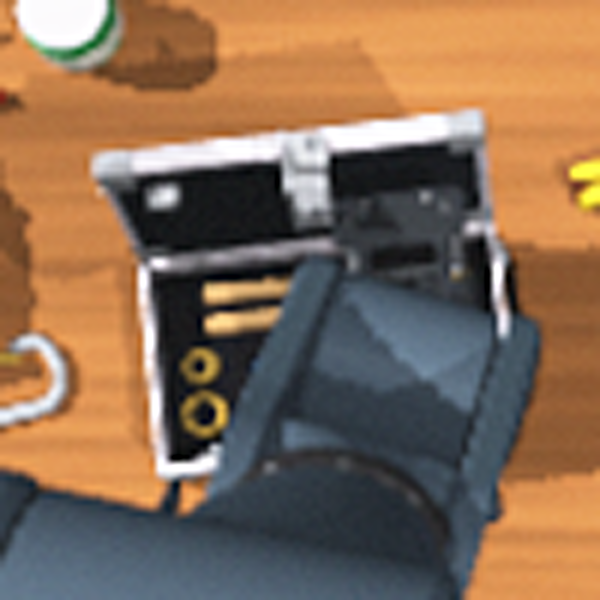

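Run:
```python
from h import *
c=ld("w5"); W=cloud(c); hs=cv2.cvtColor(c["frame"],cv2.COLOR_RGB2HSV)
x0,y0,x1,y1=280,50,350,225
Wk=W[y0:y1,x0:x1]; mm=(Wk[...,2]>0.06)
b=mm&(hs[y0:y1,x0:x1,1]<60)&(Wk[...,2]>0.075); B=np.median(Wk[b],0); print("band",B,b.sum())
P=Wk[(Wk[...,2]>0.075)]; print("far end",P[P[:,1].argsort()[-60:]].mean(0), cv2.minAreaRect((P[:,:2]*1000).astype(np.float32)))
u=np.array([.994,.108]);v=np.array([-.108,.994]); bay=np.array([.5155,.0453])
print((B[:2]-bay)@u,(B[:2]-bay)@v)
# bay far corner & lid things from top0
t=ld("top0"); T=cloud(t)
for px in [(272,180),(276,180),(280,180),(276,175),(276,186),(270,176),(281,176)]:
    q=T[px[1],px[0]]; print(px,np.round(q,3),np.round([(q[:2]-bay)@u,(q[:2]-bay)@v],3))
print(T[164:200,276].round(3).tolist()[::3])
e=ld("w4"); E=cloud(e)
for px in [(350,101),(345,101),(358,101),(345,102)]:
    q=E[px[1],px[0]]; o=onz(e,*px,.056)
    print(px,np.round(q,3),[(q[:2]-bay)@u,(q[:2]-bay)@v],[(o[:2]-bay)@u,(o[:2]-bay)@v])
```

```text
band [0.50982819 0.04646698 0.09011918] 1915
far end [0.51099509 0.1057362  0.0895711 ] ((512.60693359375, 64.88868713378906), (26.548660278320312, 83.6894302368164), 5.947403430938721)
-0.00551174401901486 0.0017725382231963223
(272, 180) [0.594 0.075 0.246] [0.081 0.021]
(276, 180) [0.604 0.067 0.197] [0.09  0.012]
(280, 180) [0.613 0.057 0.151] [0.098 0.001]
(276, 175) [0.622 0.067 0.193] [0.108 0.01 ]
(276, 186) [0.582 0.066 0.206] [0.068 0.013]
(270, 176) [0.621 0.088 0.184] [0.109 0.031]
(281, 176) [0.623 0.052 0.173] [ 0.107 -0.005]
[[0.708, 0.087, -0.001], [0.696, 0.086, -0.0], [0.683, 0.086, 0.002], [0.627, 0.066, 0.201], [0.618, 0.067, 0.195], [0.607, 0.066, 0.198], [0.597, 0.066, 0.199], [0.585, 0.066, 0.205], [0.597, 0.078, 0.084], [0.591, 0.081, 0.055], [0.583, 0.082, 0.038], [0.572, 0.082, 0.035]]
(350, 101) [0.447 0.059 0.057] [np.float64(-0.06706392528676947), np.float64(0.02109990593456011)] [np.float64(-0.06691928388876564), np.float64(0.021177622672209975)]
(345, 101) [0.442 0.059 0.056] [np.float64(-0.07144415646524109), np.float64(0.02118796593876723)] [np.float64(-0.07143745067822288), np.float64(0.0211921456173622)]
(358, 101) [0.454 0.06  0.057] [np.float64(-0.05981395466449795), np.float64(0.021100335728488257)] [np.float64(-0.05969110418617264), np.float64(0.021154388811606122)]
(345, 102) [0.442 0.058 0.056] [np.float64(-0.07142101144946697), np.float64(0.020328462778228442)] [np.float64(-0.07141694041689568), np.float64(0.020330875032873386)]
```

Request:
step_arm:
  motion:
    - [[0.8,0.1,0,0.6,-3,0,20],[1.5,0.2,0,0.6,-5.3,0,20],[1.5,0.2,0,0.6,-5.3,0,20],[1.5,0.2,0,0.6,-5.3,-10,20],[1.5,0.2,0,0.6,-5.3,-20,20],[1.5,0.2,0,0.6,-5.3,-27,20],[1.5,0.2,0,0.6,-5.3,-27,20],[1.5,0.2,0,0.6,-5.3,-27,20]]

```text
time_s: 5.85
position: [0.4946, 0.0037, 0.2318]
tcp_rot: [[0.133, -0.116, 0.984], [0.041, 0.993, 0.112], [-0.99, 0.026, 0.137]]
force: [0.3, 0.5, -2.7]
opening: 0.293
```

```bash
python3 cap.py wrist w6; python3 cap.py scene s6
python3 - <<'E'
from h import *
crop("c6s",ld("s6"),280,120,440,260,5)
E
```

```text
5.9 [0.4948 0.0036 0.2322] [[0.134, -0.116, 0.984], [0.041, 0.993, 0.112], [-0.99, 0.025, 0.138]] [-13.6  36.7 110.9   9.4  25.8 -28.4] [-0.5  0.7 -1.1] 0.2934110404133892
5.95 [0.495  0.0036 0.2325] [[0.135, -0.116, 0.984], [0.041, 0.993, 0.112], [-0.99, 0.025, 0.139]] [-13.6  36.6 110.8   9.4  25.8 -28.4] [ 0.3 -0.4 -1.4] 0.2970516941397328
```

View pics/w6.png

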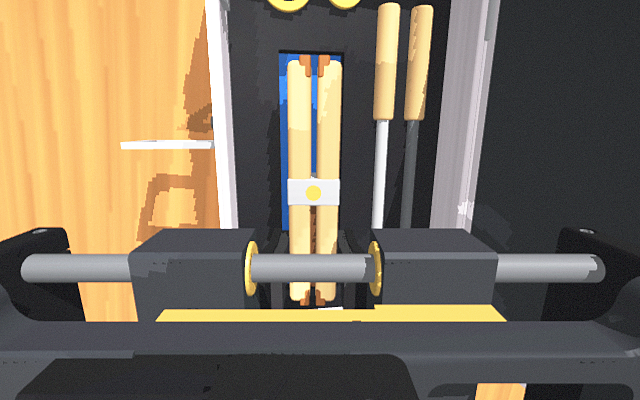

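View pics/c6s.png

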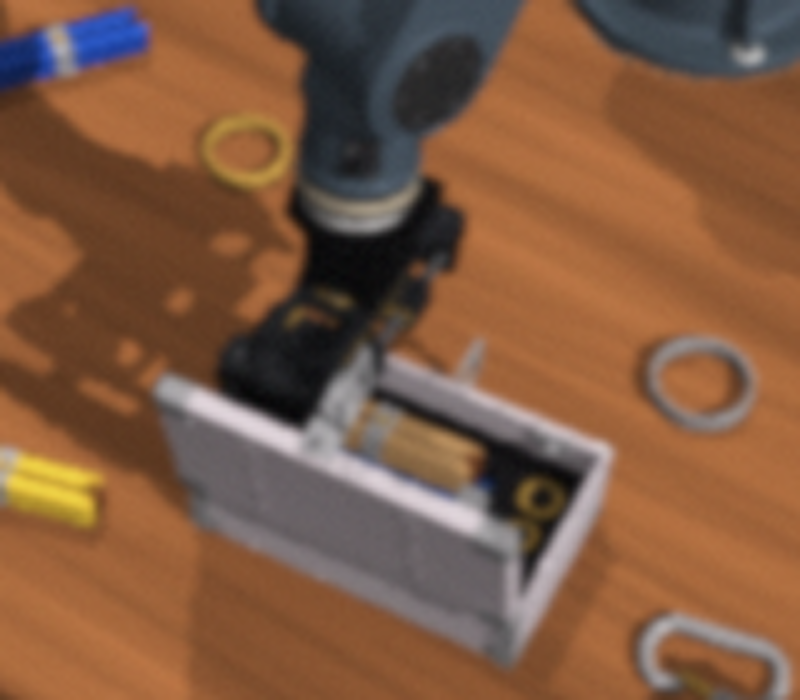

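Run:
```python
from h import *
c=ld("w6"); W=cloud(c); hs=cv2.cvtColor(c["frame"],cv2.COLOR_RGB2HSV)
u=np.array([.994,.108]);v=np.array([-.108,.994]); bay=np.array([.5155,.0453])
f=lambda q:np.round([(q[:2]-bay)@u*1000,(q[:2]-bay)@v*1000,q[2]*1000],1)
for r in (70,100,130,160,190,215):
    row=W[r,282:346]; m=row[:,2]>0.05; q=row[m]; idx=np.where(m)[0]+282; print(r,idx.min(),idx.max(),f(q[0]),f(q[-1]))
    o1,o2=onz(c,279.5,r,.036),onz(c,343,r,.036); print("   bay edges",f(o1),f(o2))
for k in ((300,58),(326,58),(297,66),(331,66)): print(k,f(W[k[1],k[0]]))
print("bay far end",f(onz(c,285,51,.036)),f(onz(c,335,51,.036)))
b=(hs[175:210,288:340,1]<60); print(f(np.median(W[175:210,288:340][b],0)))
```

```text
70 287 341 [-14.5  56.6  58.3] [10.5 56.4 64. ]
   bay edges [-17.3  60.5  36. ] [18.  61.5 36. ]
100 287 340 [-14.8  42.9  59.3] [10.7 43.  62.9]
   bay edges [-17.6  44.9  36. ] [18.5 45.5 36. ]
130 287 339 [-14.9  28.7  58.2] [10.4 28.9 63.3]
   bay edges [-17.9  28.7  36. ] [19.  28.9 36. ]
160 288 338 [-14.7  14.   60.1] [10.2 14.2 63.5]
   bay edges [-18.2  11.7  36. ] [19.5 11.4 36. ]
190 287 339 [-15.5  -1.1  61.5] [10.5 -0.7 66.3]
   bay edges [-18.6  -6.   36. ] [20.  -6.8 36. ]
215 289 337 [-14.6 -14.6  60.6] [ 10.4 -14.7  63.3]
   bay edges [-18.9 -21.4  36. ] [ 20.4 -22.7  36. ]
(300, 58) [-8.7 61.2 62.8]
(326, 58) [ 3.1 61.1 65.2]
(297, 66) [-10.1  57.7  62.8]
(331, 66) [ 5.4 57.7 65.5]
bay far end [-14.2  70.1  36. ] [13.3 71.1 36. ]
[nan nan nan]
```

Request:
step_arm:
  motion:
    - [[0,0,0,1,0,-5,20],[0,0,0,1,0,-9,20],[0,0,0,1,0,-9,20],[0,0,0,1,0,-9,20],[0,0,0,1,0,-9,34],[0,0,0,1,0,-9,42],[0,0,0,1,0,-9,42],[0,0,0,1,0,-9,42],[0,0,0,1,0,0,42],[0,0,0,1,0,20,42],[0,0,0,1,-2,45,42],[0,0,0,1,-2,45,42]]

```text
time_s: 6.95
position: [0.4972, 0.0011, 0.2817]
tcp_rot: [[0.143, -0.116, 0.983], [0.039, 0.993, 0.112], [-0.989, 0.022, 0.147]]
force: [-0.3, 0.7, 0.7]
opening: 0.484
```

```bash
python3 cap.py wrist w7
python3 - <<'E'
from h import *
c=ld("w7"); W=cloud(c)
u=np.array([.994,.108]);v=np.array([-.108,.994]); bay=np.array([.5155,.0453])
f=lambda q:np.round([(q[:2]-bay)@u*1000,(q[:2]-bay)@v*1000,q[2]*1000],1)
m=(W[...,2]>.044)&(W[...,2]<.056); q=np.stack([(W[...,:2]-bay)@u,(W[...,:2]-bay)@v],-1)
m&=(abs(q[...,0])<.022)&(abs(q[...,1])<.075); print(m.sum(),cv2.minAreaRect((q[m]*1000).astype(np.float32)),np.percentile(W[m][:,2],[5,50,95]))
E
```

```text
7.0 [0.4968 0.0012 0.2803] [[0.141, -0.116, 0.983], [0.039, 0.993, 0.112], [-0.989, 0.023, 0.145]] [-13.8  31.2 109.2   7.7  32.4 -26.7] [ 0.4  0.6 -1.1] 0.4784928416361028
6222 ((1.4745607376098633, -2.0455780029296875), (128.2324981689453, 26.54311752319336), 88.65645599365234) [0.04779441 0.05116172 0.05252297]
```

View pics/w7.png

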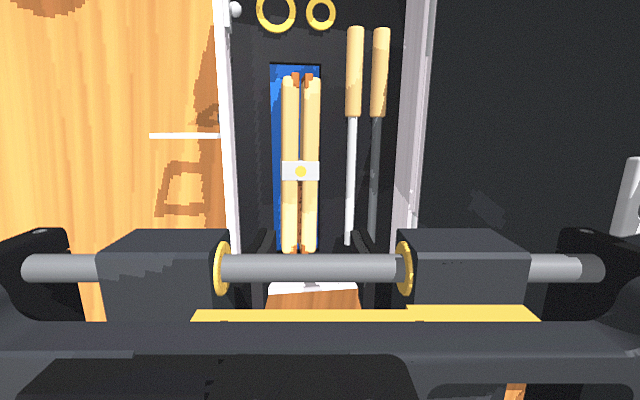

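Request:
step_arm:
  motion:
    - [[0,0,0,0,0,35,42],[0,0,0,0,0,70,20],[-0.5,2,0,0,0,105,0],[-1,4,0,15,0,122,0],[-1.6,6,0,45,5,122,0],[-2.2,8,0,80,10,122,0],[-2.2,8,0,115,15,122,0],[-2.2,8,0,150,15,122,0],[-2.2,8,0,174,16,122,0],[-2.2,8,0,174,16,122,0],[-2.2,8,0,174,16,122,0]]

```text
time_s: 7.92
position: [0.6703, 0.0175, 0.3982]
tcp_rot: [[-0.006, -0.115, 0.993], [0.003, 0.993, 0.115], [-1.0, 0.003, -0.006]]
force: [-1.0, -0.5, -0.6]
opening: 0.001
```

```bash
python3 cap.py scene s8; python3 cap.py top t8
python3 - <<'E'
from h import *
crop("c8s",ld("s8"),260,80,440,260,4)
u=np.array([.994,.108]);v=np.array([-.108,.994]); bay=np.array([.5155,.0453])
W=cloud(ld("top0")); q=np.stack([(W[...,:2]-bay)@u,(W[...,:2]-bay)@v,W[...,2]],-1)
m=(q[...,2]>.07)&(q[...,0]>.07)&(q[...,0]<.13)&(q[...,1]>-.09)&(q[...,1]<-.0)
A=q[m]; print(m.sum()); k=A[A[:,2]<.175]; p=np.polyfit(k[:,2],k[:,0],1); print("inner u=",p, np.polyval(p,.064), "angle",90+np.degrees(np.arctan(p[0])))
print(A[A[:,2]>.18].min(0),A[A[:,2]>.18].max(0))
q=q[np.isfinite(q).all(-1)]
E
```

```text
7.9667 [0.6693 0.0176 0.3984] [[-0.007, -0.114, 0.993], [0.003, 0.993, 0.114], [-1.0, 0.004, -0.007]] [ -8.1  34.2  75.4   0.1  70.8 -14.7] [-0.4 -0.1  0. ] 0.004042124083036337
8.0167 [0.6688 0.0176 0.3987] [[-0.007, -0.114, 0.993], [0.003, 0.993, 0.114], [-1.0, 0.004, -0.007]] [ -8.1  34.1  75.5   0.1  70.8 -14.7] [-0.6 -0.9 -0.2] 0.009197740384814045
455
inner u= [0.2192368  0.06821964] 0.08225079541977211 angle 102.36570240157845
[ 0.10596758 -0.08828804  0.18004292] [ 0.12434492 -0.00049418  0.1974283 ]
```

View pics/c8s.png

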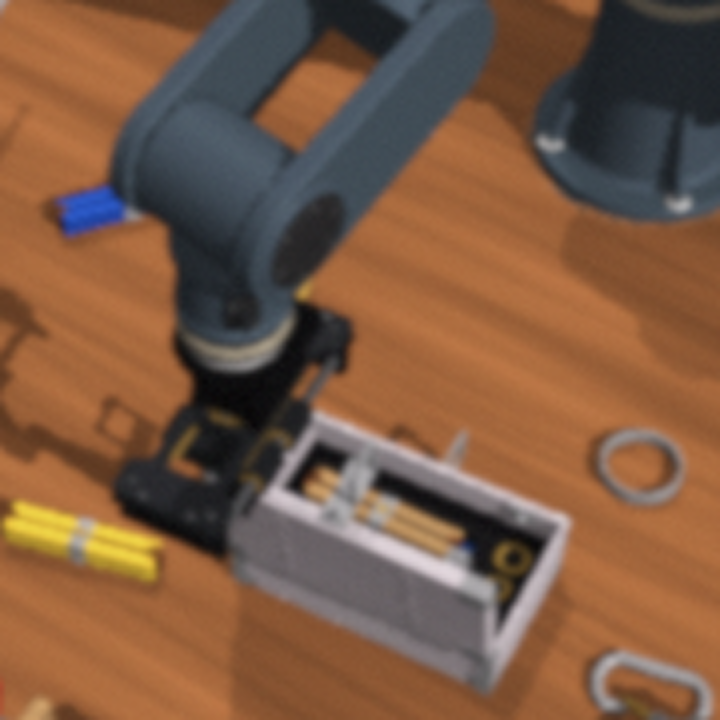

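Request:
step_arm:
  motion:
    - [[0,0,0,0,0,-25,0],[0,0,0,0,0,-45,0],[0,0,0,0,0,-45,0],[0,0,0,-9,-1,-45,0],[0,0,0,-18,-2,-45,0],[0,0,0,-27,-3,-43,0],[0,0,0,-37,-4,-41,0],[0,0,0,-47,-5,-40,0],[0,0,0,-57,-6,-40,0],[0,0,0,-66,-7,-41,0],[0,0,0,-66,-7,-41,0]]

```text
time_s: 8.93
position: [0.6022, 0.0104, 0.36]
tcp_rot: [[-0.004, -0.114, 0.993], [0.002, 0.993, 0.114], [-1.0, 0.003, -0.004]]
force: [-0.3, -0.4, 0.1]
opening: 0.004
```

```bash
python3 cap.py scene s9
python3 - <<'E'
from h import *
crop("c9s",ld("s9"),260,80,440,260,4)
E
```

```text
8.9833 [0.6027 0.0104 0.3596] [[-0.004, -0.114, 0.993], [0.002, 0.993, 0.114], [-1.0, 0.003, -0.004]] [ -9.6  31.6  87.9   0.1  60.8 -16.2] [-0.1  0.  -0.5] 0.004654378729149769
```

View pics/c9s.png

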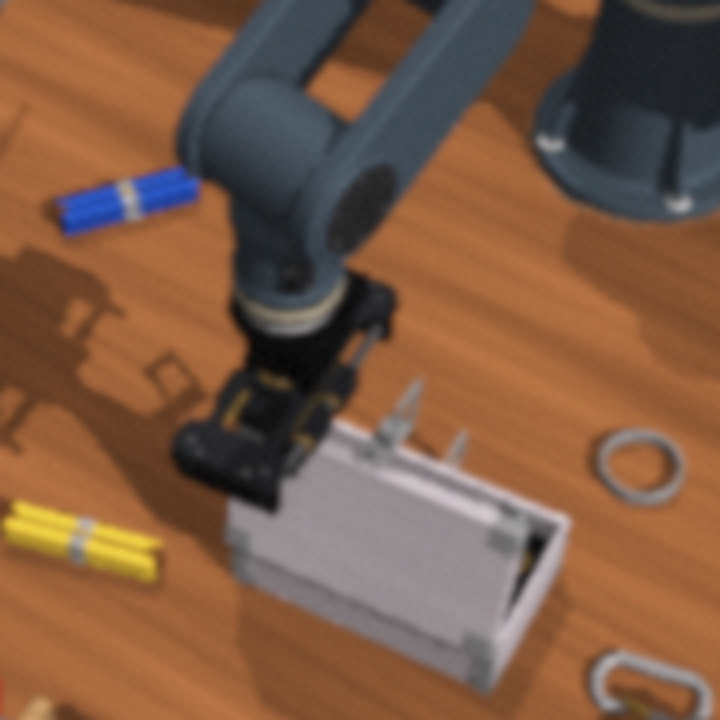

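Request:
step_arm:
  motion:
    - [[0,0,0,-10,-1,-2,0],[0,0,0,-20,-2,-4,0],[0,0,0,-28,-3,-8,0],[0,0,0,-41,-4,-15,0],[0,0,0,-54,-6,-23,0],[0,0,0,-64,-7,-33,0],[0,0,0,-74,-8,-44,0],[0,0,0,-80,-9,-53,0],[0,0,0,-85,-9,-60,0],[0,0,0,-88,-10,-67,0],[0,0,0,-90,-10,-74,0],[0,0,0,-90,-10,-74,0]]

```text
time_s: 9.98
position: [0.5131, 0.0006, 0.2833]
tcp_rot: [[-0.007, -0.114, 0.993], [0.003, 0.993, 0.114], [-1.0, 0.004, -0.007]]
force: [-0.2, 0.4, -0.6]
opening: 0.005
```

```bash
python3 cap.py scene s10
python3 - <<'E'
from h import *
crop("c10s",ld("s10"),260,80,440,260,4)
E
```

```text
10.0333 [5.137e-01 5.000e-04 2.839e-01] [[-0.006, -0.114, 0.993], [0.003, 0.993, 0.114], [-1.0, 0.004, -0.005]] [-1.240e+01  3.250e+01  1.041e+02  1.000e-01  4.380e+01 -1.910e+01] [ 0.  -0.4  0.1] 0.008082408685145648
```

View pics/c10s.png

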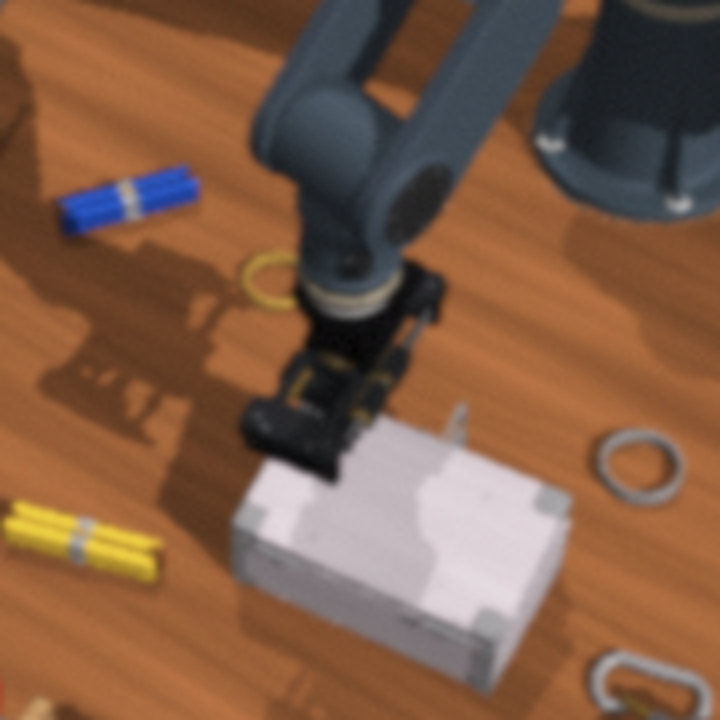

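Request:
step_arm:
  motion:
    - [[0,0,0,-5,0,-3,0],[0,0,0,-8,-1,-7,0],[0,0,0,-8,-1,-11,0],[0,0,0,-8,-1,-14,0],[0,0,0,-8,-1,-17,0],[0,0,0,-8,-1,-17,0],[0,0,0,-8,-1,-17,0]]

```text
time_s: 10.62
position: [0.5052, -0.0005, 0.2699]
tcp_rot: [[-0.005, -0.115, 0.993], [0.002, 0.993, 0.115], [-1.0, 0.003, -0.005]]
force: [-4.5, -0.4, 21.6]
opening: 0.006
```

Request:
step_arm:
  motion:
    - [[0,0,0,0,0,-2,0],[0,0,0,0,0,-3,0],[0,0,0,0,0,-3,0],[0,0,0,0,0,-4,0],[0,0,0,0,0,-4,0]]

```text
time_s: 11.03
position: [0.5047, -0.0004, 0.2672]
tcp_rot: [[-0.005, -0.115, 0.993], [0.002, 0.993, 0.115], [-1.0, 0.002, -0.005]]
force: [-3.8, -0.2, 3.9]
opening: 0.008
```

Request:
step_arm:
  motion:
    - [[0,0,0,0,0,-1,0],[0,0,0,0,0,-2,0],[0,0,0,0,0,-3,0],[0,0,0,0,0,-3,0],[0,0,0,0,0,-4,0],[0,0,0,0,0,-4,0]]

```text
time_s: 11.53
position: [0.5062, -0.0006, 0.2604]
tcp_rot: [[-0.003, -0.114, 0.993], [0.002, 0.993, 0.114], [-1.0, 0.003, -0.003]]
force: [-2.8, 0.6, 12.8]
opening: 0.007
```

Request:
step_arm:
  motion:
    - [[0,0,0,0,0,-1,0],[0,0,0,0,0,-2,0],[0,0,0,0,0,-2,0],[0,0,0,0,0,-2,0]]

```text
time_s: 11.87
position: [0.5061, -0.0005, 0.2602]
tcp_rot: [[-0.002, -0.115, 0.993], [0.002, 0.993, 0.115], [-1.0, 0.002, -0.002]]
force: [-6.0, -0.6, 27.0]
opening: 0.007
```

Request:
step_arm:
  motion:
    - [[0,0,0,0,0,10,0],[0,0,0,0,0,40,0],[0,0,0,0,0,75,20],[0,0,0,-15,0,105,40],[0,0,0,-30,0,125,40],[0,0,0,-30,0,125,40],[0,0,0,-30,0,125,40]]

```text
time_s: 12.45
position: [0.4759, -0.0005, 0.3832]
tcp_rot: [[-0.001, -0.114, 0.993], [0.002, 0.993, 0.114], [-1.0, 0.002, -0.001]]
force: [-0.1, -0.1, -0.5]
opening: 0.297
```

```bash
python3 cap.py wrist w11; python3 cap.py top t11
python3 - <<'E'
from h import *
c=ld("w11"); W=cloud(c)
u=np.array([.994,.108]);v=np.array([-.108,.994]); bay=np.array([.5155,.0453])
q=np.stack([(W[...,:2]-bay)@u,(W[...,:2]-bay)@v,W[...,2]],-1)
m=(q[...,2]>.07)&(q[...,2]<.09)&(abs(q[...,0]-.015)<.07)&(abs(q[...,1]-.02)<.115)
A=q[m]; M=np.c_[A[:,:2],np.ones(len(A))]; p=np.linalg.lstsq(M,A[:,2],rcond=None)[0]; print("lid plane",p,"front z",p[0]*-.048+p[2],"back",p[0]*.08+p[2],m.sum(), A.min(0),A.max(0))
E
```

```text
12.5 [ 0.4761 -0.0006  0.3823] [[-0.003, -0.114, 0.993], [0.003, 0.993, 0.114], [-1.0, 0.003, -0.003]] [-1.360e+01  2.080e+01  1.043e+02  1.000e-01  5.510e+01 -2.020e+01] [0.5 0.  0. ] 0.34219040889219876
12.55 [ 0.4762 -0.0006  0.3817] [[-0.005, -0.114, 0.993], [0.003, 0.993, 0.114], [-1.0, 0.003, -0.004]] [-1.360e+01  2.080e+01  1.043e+02  1.000e-01  5.510e+01 -2.020e+01] [ 0.8  1.  -0.1] 0.38522246063635907
lid plane [0.00053653 0.00028148 0.07847725] front z 0.0784514932103143 back 0.07852016911172004 33241 [-0.05178099 -0.09047829  0.07048985] [0.08250188 0.1249448  0.08221561]
```

View pics/w11.png

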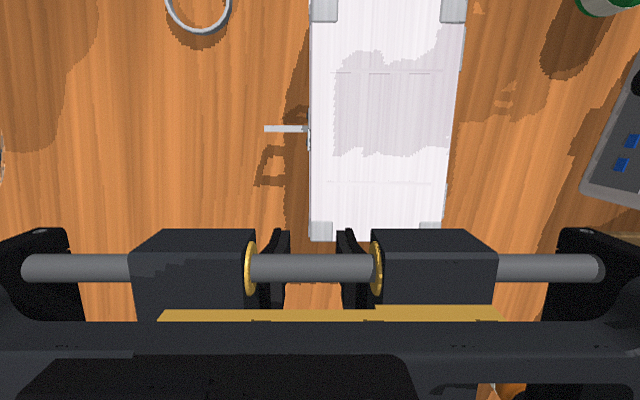

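Request:
step_arm:
  motion:
    - [[0,0,0,5,38,0,60],[0,0,0,10,76,0,60],[0,0,0,15,114,0,60],[0,0,0,20,150,0,60],[0,0,0,25,185,0,60],[0,0,0,30,215,-15,60],[0,0,0,30,230,-15,60],[0,0,0,30,230,-15,60],[0,0,0,30,230,-15,60]]

```text
time_s: 13.3
position: [0.506, 0.2302, 0.3656]
tcp_rot: [[-0.007, -0.116, 0.993], [0.001, 0.993, 0.117], [-1.0, 0.002, -0.007]]
force: [0.5, 0.2, -0.3]
opening: 0.689
```

```bash
python3 cap.py wrist w12
python3 - <<'E'
from h import *
c=ld("w11"); bay=np.array([.5155,.0453]);u=np.array([.994,.108]);v=np.array([-.108,.994]);W=cloud(c)
crop("c11",c,250,100,330,150,9)
for r in range(122,136):
    print(r,c["frame"][r,258:312:6].sum(-1).tolist(), np.round(W[r,264:310:9,2],3))
for px in ((264,127),(264,128),(264,129),(305,128)):
    o=onz(c,*px,.056); print(px,o,(o[:2]-bay)@u,(o[:2]-bay)@v)
E
```

```text
13.35 [0.5061 0.2294 0.3661] [[-0.006, -0.115, 0.993], [0.001, 0.993, 0.115], [-1.0, 0.002, -0.006]] [12.8 27.8 94.4  0.2 58.2  6.1] [ 0.4 -0.7  0.1] 0.6854235975000835
122 [363, 382, 399, 397, 378, 211, 200, 223, 196] [-0.     0.001 -0.     0.    -0.     0.063]
123 [380, 394, 379, 377, 375, 244, 241, 211, 260] [ 0.     0.001  0.    -0.     0.     0.064]
124 [374, 380, 371, 352, 389, 215, 231, 239, 262] [ 0.     0.001  0.001  0.001 -0.     0.064]
125 [364, 523, 534, 541, 580, 507, 458, 494, 368] [0.057 0.056 0.056 0.056 0.057 0.063]
126 [380, 598, 621, 620, 619, 633, 607, 611, 419] [0.056 0.058 0.056 0.057 0.056 0.064]
127 [362, 607, 612, 622, 608, 613, 633, 634, 429] [0.056 0.056 0.057 0.056 0.057 0.063]
128 [378, 615, 604, 607, 606, 606, 606, 640, 414] [0.056 0.057 0.055 0.056 0.056 0.066]
129 [385, 619, 610, 613, 606, 622, 627, 635, 413] [0.056 0.057 0.056 0.058 0.057 0.074]
130 [382, 611, 618, 621, 623, 630, 626, 641, 426] [0.056 0.057 0.056 0.057 0.056 0.076]
131 [371, 546, 563, 554, 599, 578, 580, 601, 399] [0.055 0.056 0.057 0.058 0.058 0.075]
132 [368, 439, 435, 428, 493, 363, 389, 402, 304] [ 0.001  0.     0.001 -0.     0.001  0.074]
133 [375, 392, 361, 372, 395, 230, 223, 260, 247] [ 0.    -0.    -0.002  0.    -0.     0.075]
134 [373, 406, 381, 381, 426, 264, 248, 286, 235] [-0.    -0.     0.001  0.001 -0.     0.075]
135 [374, 403, 382, 397, 436, 259, 261, 269, 262] [0.002 0.    0.    0.    0.002 0.074]
(264, 127) [0.42034703 0.05614901 0.056     ] -0.09341035837376369 0.0210604404478896
(264, 128) [0.42041798 0.0551943  0.056     ] -0.0934429487902333 0.02010378843915009
(264, 129) [0.42048903 0.05423804 0.056     ] -0.0934755916871085 0.01914559593198134
(305, 128) [0.46050795 0.05980193 0.056     ] -0.05309589400671103 0.02035405846179094
```

View pics/w12.png

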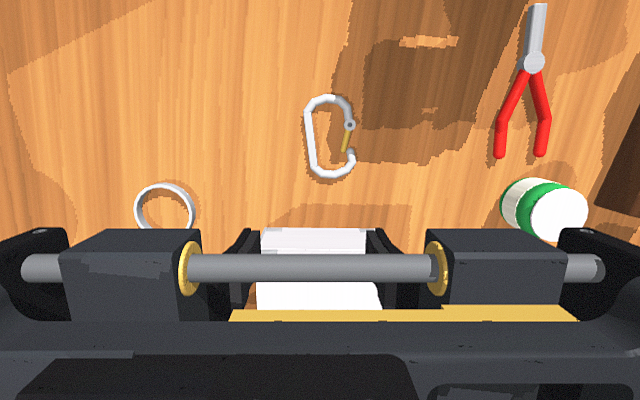

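View pics/c11.png

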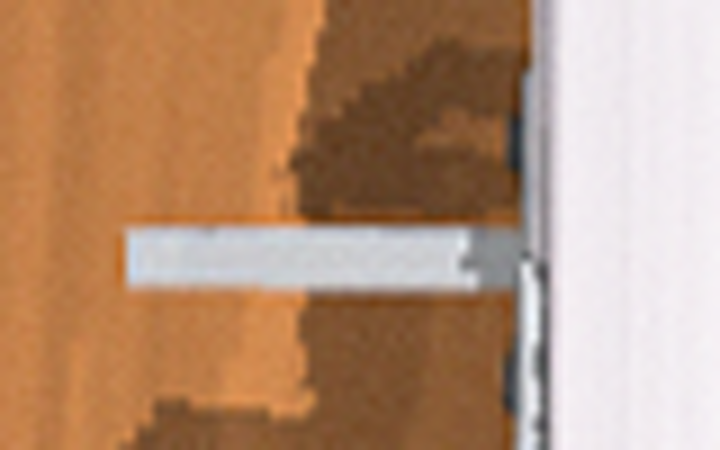

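Run:
```python
from h import *
c=ld("w12"); W=cloud(c); x0,y0,x1,y1=290,85,370,190
crop("c12",c,x0,y0,x1,y1,5.6)
hs=cv2.cvtColor(c["frame"],cv2.COLOR_RGB2HSV)[y0:y1,x0:x1]; Z=W[y0:y1,x0:x1,2]
m=(Z>0.004); m=cv2.morphologyEx(m.astype(np.uint8),cv2.MORPH_OPEN,np.ones((2,2)))
n,l,st,_=cv2.connectedComponentsWithStats(m); k=1+st[1:,4].argmax(); m=(l==k); print(st[k])
pts=np.argwhere(m); Q=np.array([onz(c,x+x0,y+y0,.0075)[:2]*1000 for y,x in pts],np.float32)
print(cv2.minAreaRect(Q),np.percentile(Z[m],[10,50,90]))
g=(hs[...,0]>12)&(hs[...,0]<30)&(hs[...,1]>120)&m; print("gate",g.sum(),Q[g[m]].mean(0) if g.sum() else None)
# outer spine edge: leftmost pixel per row
E=[];I=[]
for r in range(118-y0,162-y0,2):
    xs=np.where(m[r])[0]
    if len(xs)==0: continue
    e=xs[0]; i=e
    while i+1 in xs: i+=1
    E.append(onz(c,e+x0-.5,r+y0,.0045)[:2]*1000); I.append(onz(c,i+x0+.5,r+y0,.0045)[:2]*1000)
E=np.array(E,np.float32);I=np.array(I,np.float32)
for A in (E,I):
    vx,vy,a,b=cv2.fitLine(A,cv2.DIST_HUBER,0,.01,.01).ravel(); print("line",np.degrees(np.arctan2(vy,vx))%180,a,b)
```

```text
[  14    9   53   85 1697]
((517.9283447265625, 282.9634704589844), (54.837554931640625, 90.7813949584961), 13.906004905700684) [nan nan nan]
gate 175 [531.0153 280.3744]
line 104.1812 490.2871 280.14343
line 103.905846 500.4057 277.0147
```

View pics/c12.png

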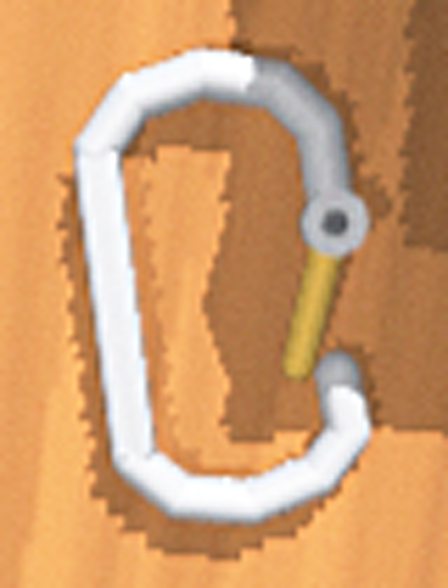

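Request:
step_arm:
  motion:
    - [[0,0,3,-5,25,-30,24],[0,0,6,-10,50,-65,24],[0,0,7.4,-13,64,-100,24],[0,0,7.4,-13,64,-130,24],[0,0,7.4,-13,64,-150,24],[0,0,7.4,-13,64,-150,24],[0,0,7.4,-13,64,-150,24],[0,0,7.4,-13,64,-150,24]]

```text
time_s: 14.02
position: [0.4939, 0.2927, 0.2188]
tcp_rot: [[-0.002, -0.24, 0.971], [0.003, 0.971, 0.24], [-1.0, 0.003, -0.001]]
force: [0.1, -0.4, 0.0]
opening: 0.287
```

```bash
python3 cap.py wrist w13
python3 - <<'E'
from h import *
c=ld("w12"); W=cloud(c); print(np.nanmedian(W[130:155,309:313,2]), W[120:165:6,311,2])
for px in ((350.2,124.6),): print(onz(c,*px,.009))
E
```

```text
14.0667 [0.4941 0.2929 0.2193] [[-0.001, -0.24, 0.971], [0.003, 0.971, 0.24], [-1.0, 0.003, -0.0]] [19.5 41.8 97.1  0.3 41.1  5.4] [-0.  -0.2  0.4] 0.2803335236472661
0.009481075510102965 [0.0094306  0.00823717 0.00884407 0.00918293 0.00864197 0.00930685
 0.01031564 0.01021253]
[0.53564332 0.29876724 0.009     ]
```

View pics/w13.png

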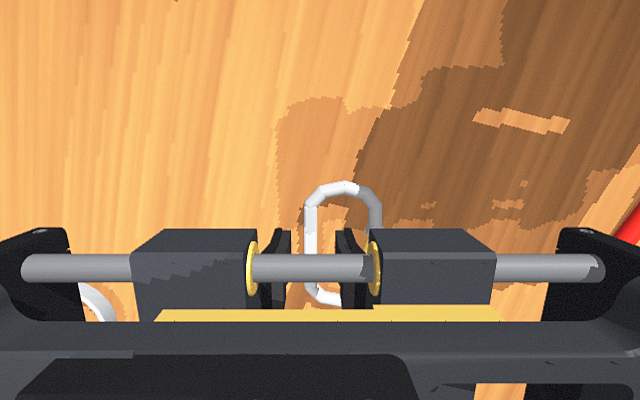

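Request:
step_arm:
  motion:
    - [[0,0,0,-1.5,0,-15,24],[0,0,0,-1.5,0,-28,24],[0,0,0,-1.5,0,-35,24],[0,0,0,-1.5,0,-36,24],[0,0,0,-1.5,0,-36,24],[0,0,0,-1.5,0,-36,24]]

```text
time_s: 14.57
position: [0.4919, 0.2935, 0.1828]
tcp_rot: [[-0.002, -0.241, 0.971], [0.003, 0.971, 0.241], [-1.0, 0.003, -0.001]]
force: [0.4, 0.3, -1.3]
opening: 0.277
```

```bash
python3 cap.py wrist w14
```

```text
14.6167 [0.4919 0.2935 0.1827] [[-0.002, -0.241, 0.97], [0.003, 0.97, 0.241], [-1.0, 0.003, -0.001]] [19.6 45.3 97.8  0.3 37.   5.4] [-0.2  0.   1.9] 0.2762200355765902
```

View pics/w14.png

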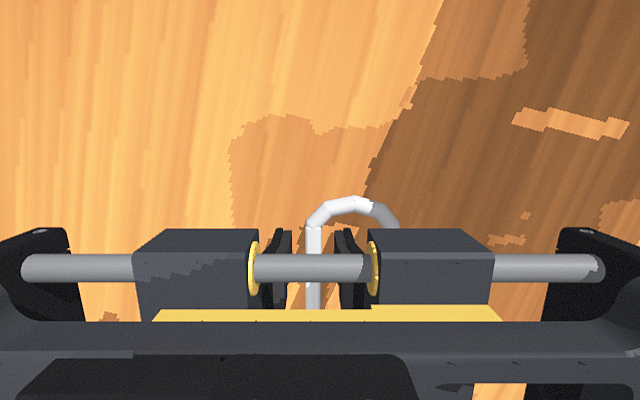

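Request:
step_arm:
  motion:
    - [[0,0,0,0,0,0,14],[0,0,0,0,0,0,4],[0,0,0,0,0,0,4],[0,0,0,0,0,0,4],[0,0,0,0,0,0,4],[0,0,0,0,0,15,4],[0,0,0,0,0,40,4],[0,0,0,0,0,75,4],[0,0,0,0,0,110,4],[0,0,0,0,0,120,4],[0,0,0,0,0,120,4]]

```text
time_s: 15.53
position: [0.492, 0.2938, 0.3045]
tcp_rot: [[0.001, -0.241, 0.97], [0.004, 0.97, 0.241], [-1.0, 0.004, 0.002]]
force: [1.1, -0.1, -1.7]
opening: 0.097
```

```bash
python3 cap.py wrist w15; python3 cap.py top t15; python3 cap.py scene s15
python3 - <<'E'
from h import *
crop("c15t",ld("t15"),180,170,300,270,6)
crop("c15s",ld("s15"),340,160,480,290,5)
E
```

```text
15.5833 [0.4913 0.2935 0.3024] [[-0.002, -0.241, 0.97], [0.003, 0.97, 0.241], [-1.0, 0.003, -0.002]] [19.6 34.1 95.   0.2 51.   5.5] [-0.8 -0.  -1.9] 0.10055756723334264
15.6333 [0.4907 0.2933 0.3009] [[-0.006, -0.241, 0.97], [0.001, 0.97, 0.241], [-1.0, 0.003, -0.005]] [19.6 34.2 95.1  0.2 51.   5.5] [-0.3  0.7 -1.5] 0.0982481678945249
15.6833 [0.4905 0.2931 0.3   ] [[-0.008, -0.241, 0.97], [0.001, 0.97, 0.241], [-1.0, 0.003, -0.007]] [19.6 34.3 95.1  0.2 51.   5.5] [-0.5  0.2 -1.7] 0.09648956539640621
```

View pics/w15.png

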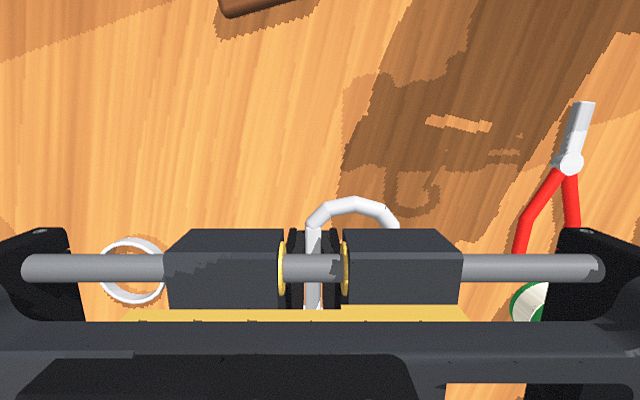

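View pics/c15s.png

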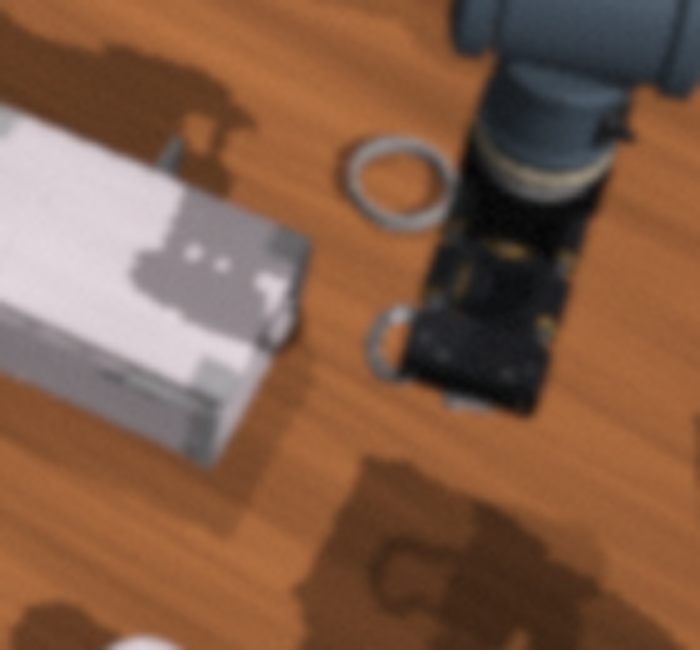

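View pics/c15t.png

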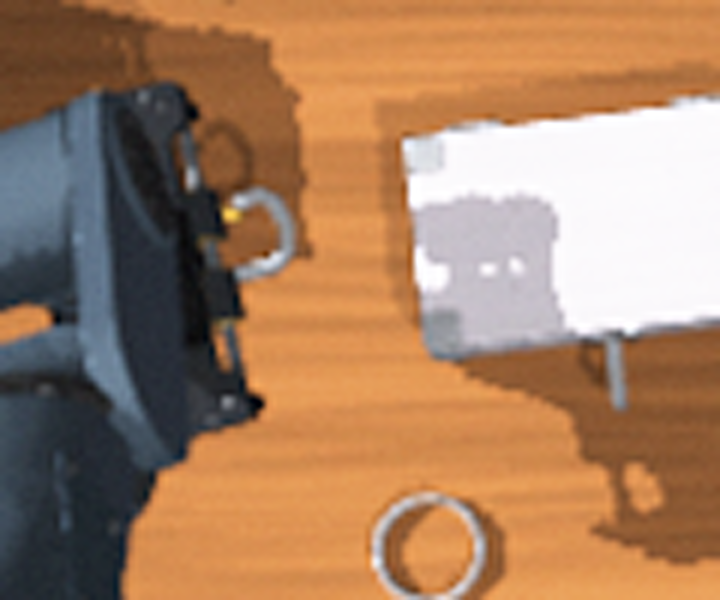

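Request:
step_arm:
  motion:
    - [[0,0,-2,-17,-30,0,4],[0,0,-4,-34,-60,0,4],[0,0,-6,-51,-90,0,4],[0,0,-8,-68,-120,0,4],[0,0,-10,-85,-150,-10,4],[0,0,-12,-102,-180,-20,4],[0,0,-12.8,-115,-205,-30,4],[0,0,-12.8,-122,-215,-30,4],[0,0,-12.8,-122,-215,-30,4],[0,0,-12.8,-122,-215,-30,4],[0,0,-12.8,-122,-215,-30,4]]

```text
time_s: 16.6
position: [0.37, 0.0787, 0.2712]
tcp_rot: [[-0.004, -0.02, 1.0], [0.003, 1.0, 0.02], [-1.0, 0.003, -0.004]]
force: [0.6, -0.0, -1.3]
opening: 0.099
```

```bash
python3 cap.py wrist w16; python3 cap.py top t16; python3 cap.py scene s16
python3 - <<'E'
from h import *
crop("c16t",ld("t16"),230,190,330,280,6)
crop("c16s",ld("s16"),320,100,460,240,5)
E
```

```text
16.65 [0.3702 0.0789 0.2714] [[-0.003, -0.021, 1.0], [0.003, 1.0, 0.021], [-1.0, 0.003, -0.003]] [ -5.1  28.  123.6   0.3  28.6  -6.6] [-0.2 -0.  -1.7] 0.09327137259169169
16.7 [0.3702 0.079  0.2716] [[-0.003, -0.022, 1.0], [0.003, 1.0, 0.022], [-1.0, 0.003, -0.002]] [ -5.1  28.  123.6   0.3  28.6  -6.6] [ 0.2 -0.5 -1.6] 0.09938482656731275
16.75 [0.3701 0.0791 0.2717] [[-0.002, -0.022, 1.0], [0.003, 1.0, 0.022], [-1.0, 0.003, -0.002]] [ -5.   27.9 123.6   0.3  28.6  -6.6] [ 0.4 -0.3 -1.5] 0.10021693787134191
```

View pics/w16.png

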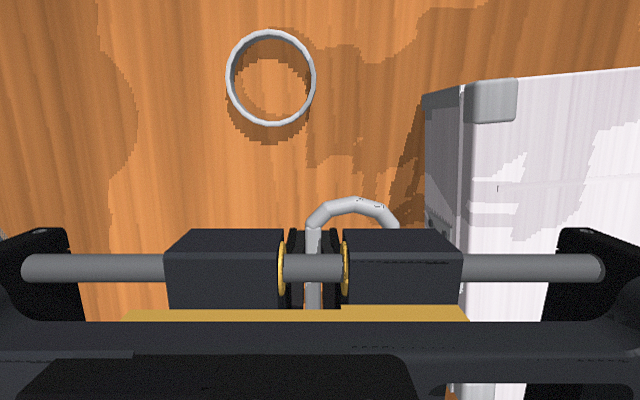

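View pics/c16s.png

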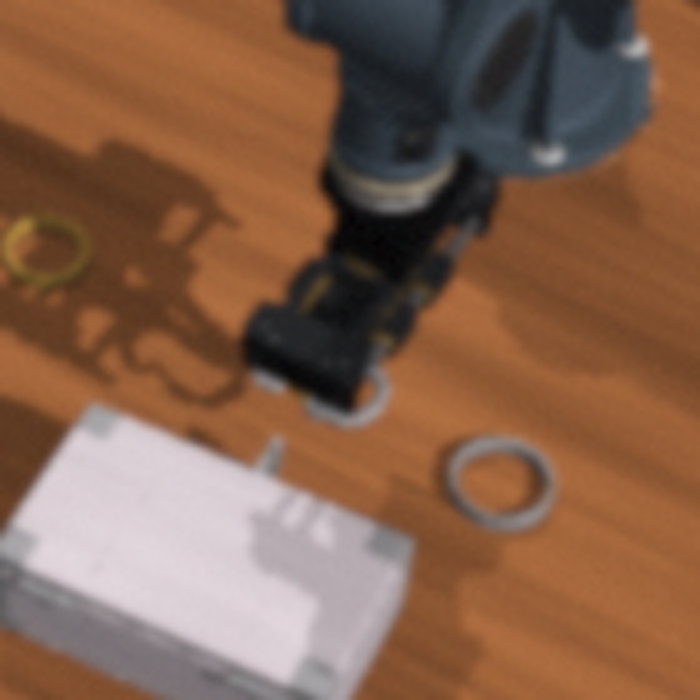

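View pics/c16t.png

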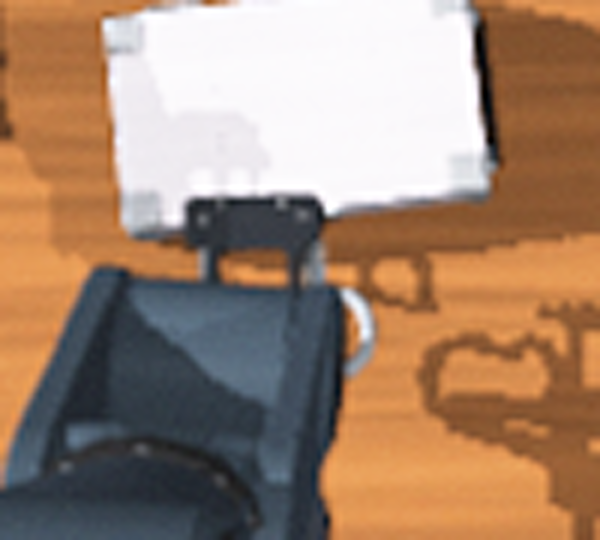

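Run:
```python
from h import *
c=ld("w16"); W=cloud(c)
R=np.array([[-.003,-.021,1],[.003,1,.021],[-1,.003,-.003]]); T=np.array([.3702,.0789,.2714])
x0,x1,y0,y1=302,402,185,228
S=W[y0:y1,x0:x1]; m=(S[...,2]>.07)&(S[...,2]<.12)
P=(S[m]-T)@R; print(m.sum(),"tool-frame x(depth),y,z  min/max",np.round(np.nanmin(P,0)*1000,1),np.round(np.nanmax(P,0)*1000,1),np.median(P,0))
for r in (200,210,220,226):
    q=[( (W[r,u]-T)@R*1000).round(1).tolist() for u in range(x0,x1) if .07<W[r,u,2]<.12]; print(r,q[0],q[-1]) if q else 0
```

```text
1635 tool-frame x(depth),y,z  min/max [171.9   9.7  -4.8] [181.7  29.2  46.5] [0.17419997 0.02148186 0.02000394]
200 [178.2, 26.3, 7.6] [177.9, 26.4, 31.2]
210 [176.5, 21.2, 0.6] [176.6, 21.1, 40.4]
220 [177.3, 15.3, -4.3] [176.9, 15.4, 45.2]
226 [177.3, 11.8, -4.8] [175.3, 12.5, 46.0]
```

Request:
step_arm:
  motion:
    - [[0,0,0,-5,-1.4,0,4],[0,0,0,-5,-1.4,-15,4],[0,0,0,-5,-1.4,-30,4],[0,0,0,-5,-1.4,-45,4],[0,0,0,-5,-1.4,-55,4],[0,0,0,-5,-1.4,-55,4],[0,0,0,-5,-1.4,-55,4],[0,0,0,-5,-1.4,-55,4]]

```text
time_s: 17.42
position: [0.3644, 0.0773, 0.2171]
tcp_rot: [[-0.003, -0.021, 1.0], [0.003, 1.0, 0.021], [-1.0, 0.003, -0.003]]
force: [-0.0, 0.1, -1.4]
opening: 0.1
```

```bash
python3 cap.py top t17; python3 cap.py scene s17
python3 - <<'E'
from h import *
crop("c17s",ld("s17"),340,130,430,220,7)
E
```

```text
17.4667 [0.3645 0.0772 0.2173] [[-0.002, -0.021, 1.0], [0.003, 1.0, 0.021], [-1.0, 0.003, -0.002]] [ -5.4  36.2 126.4   0.5  17.5  -7.1] [ 0.   0.5 -0.9] 0.10358583723392452
17.5167 [0.3646 0.0772 0.2174] [[-0.002, -0.021, 1.0], [0.003, 1.0, 0.021], [-1.0, 0.003, -0.002]] [ -5.4  36.2 126.4   0.5  17.5  -7.1] [ 0.1 -0.2 -1.2] 0.09932983054866434
```

View pics/c17s.png

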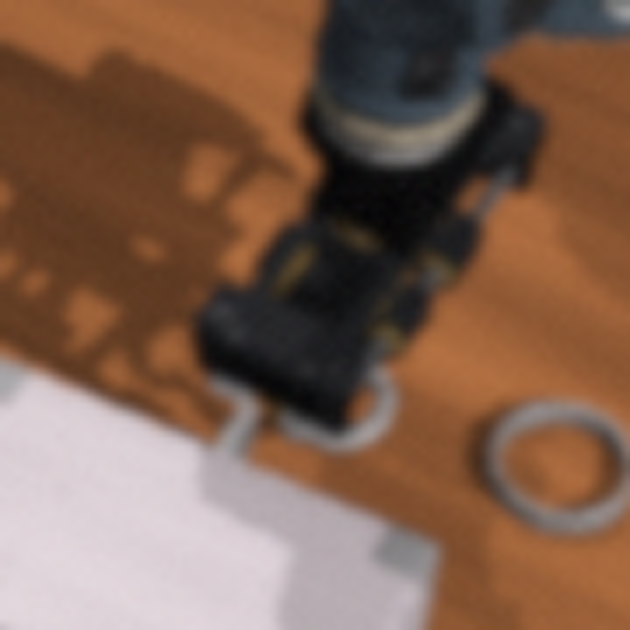

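Request:
step_arm:
  motion:
    - [[0,0,0,6,0,0,4],[0,0,0,12,0.2,0,4],[0,0,0,17,0.3,0,4],[0,0,0,21,0.4,0,4],[0,0,0,25,0.5,0,4],[0,0,0,25,0.5,0,4],[0,0,0,25,0.5,0,4]]

```text
time_s: 18.1
position: [0.3886, 0.0779, 0.2166]
tcp_rot: [[-0.006, -0.02, 1.0], [0.004, 1.0, 0.02], [-1.0, 0.004, -0.006]]
force: [-2.9, 4.3, -1.7]
opening: 0.102
```

```bash
python3 cap.py scene s18
python3 - <<'E'
from h import *
crop("c18s",ld("s18"),340,130,430,220,7)
E
```

```text
18.15 [0.3886 0.078  0.2166] [[-0.006, -0.021, 1.0], [0.003, 1.0, 0.021], [-1.0, 0.004, -0.006]] [ -5.   36.5 122.8   0.5  21.   -6.6] [-2.9  3.8 -1.2] 0.0983947751944603
```

View pics/c18s.png

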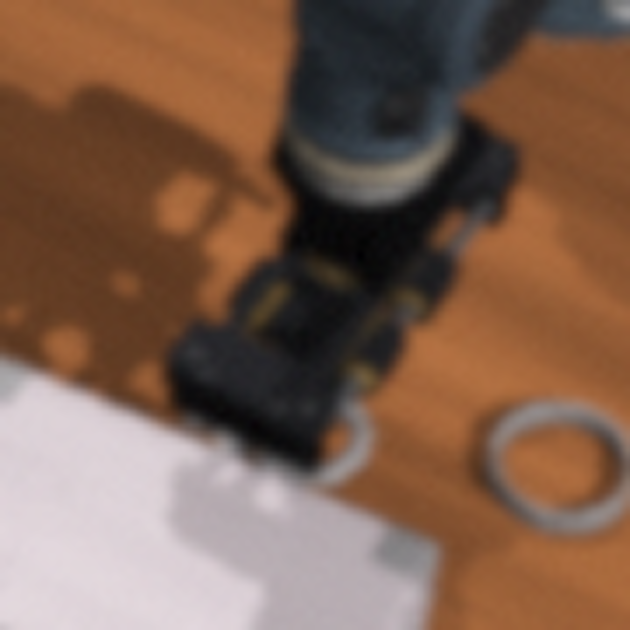

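Request:
step_arm:
  motion:
    - [[0,0,0,4,0,0,4],[0,0,0,8,0,0,4],[0,0,0,12,0,0,4],[0,0,0,15,0,0,4],[0,0,0,15,0,0,4]]

```text
time_s: 18.57
position: [0.4054, 0.0778, 0.2167]
tcp_rot: [[-0.0, -0.02, 1.0], [0.003, 1.0, 0.02], [-1.0, 0.003, -0.0]]
force: [1.6, 5.4, -2.5]
opening: 0.1
```

Request:
step_arm:
  motion:
    - [[0,0,0,2,0,0,4],[0,0,0,4,0,0,4],[0,0,0,6,0,0,4],[0,0,0,6,0,0,4]]

```text
time_s: 18.9
position: [0.4121, 0.0772, 0.217]
tcp_rot: [[0.001, -0.02, 1.0], [0.002, 1.0, 0.02], [-1.0, 0.002, 0.001]]
force: [0.1, 0.3, -0.8]
opening: 0.095
```

```bash
python3 cap.py scene s19; python3 cap.py wrist w19;python3 cap.py top t19
python3 - <<'E'
from h import *
crop("c19s",ld("s19"),340,130,430,220,7)
E
```

```text
18.95 [0.4117 0.0772 0.2169] [[0.0, -0.02, 1.0], [0.002, 1.0, 0.02], [-1.0, 0.002, 0.0]] [ -4.8  36.8 119.7   0.3  23.5  -6.3] [-0.4  0.8 -1.5] 0.10043443098088725
19.0 [0.4113 0.0772 0.2169] [[-0.001, -0.02, 1.0], [0.002, 1.0, 0.02], [-1.0, 0.002, -0.001]] [ -4.8  36.8 119.7   0.3  23.5  -6.3] [-0.8  0.6 -1.3] 0.09980659363029494
19.05 [0.411  0.0773 0.2169] [[-0.002, -0.02, 1.0], [0.003, 1.0, 0.02], [-1.0, 0.003, -0.002]] [ -4.8  36.8 119.8   0.3  23.5  -6.3] [-0.7  0.5 -0.7] 0.09583765195439806
```

View pics/c19s.png

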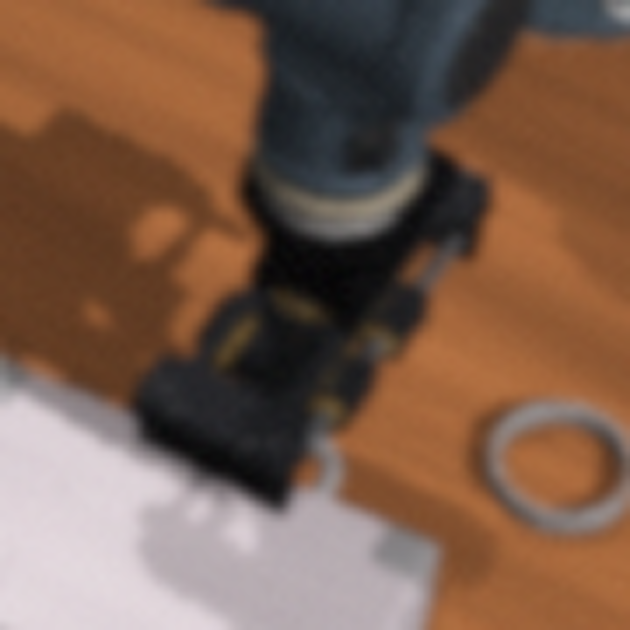

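View pics/w19.png

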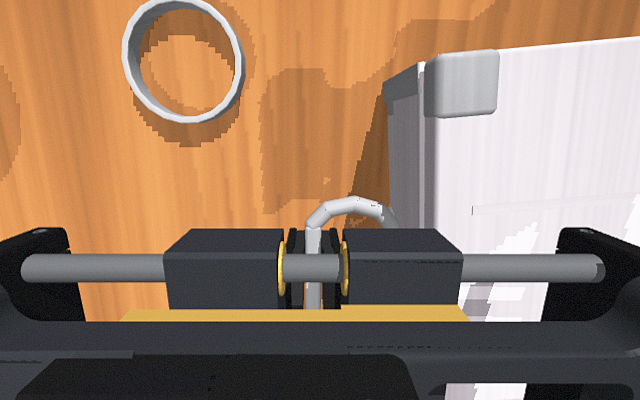

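Request:
step_arm:
  motion:
    - [[0,0,0,-5,0,0,4],[0,0,0,-10,0,0,4],[0,0,0,-14,0,0,4],[0,0,0,-17,0,0,4],[0,0,0,-20,0,0,4],[0,0,0,-20,0,0,4],[0,0,0,-20,0,0,4]]

```text
time_s: 19.63
position: [0.3918, 0.0774, 0.2169]
tcp_rot: [[0.001, -0.02, 1.0], [0.002, 1.0, 0.02], [-1.0, 0.002, 0.001]]
force: [4.3, -1.2, -1.2]
opening: 0.099
```

Request:
step_arm:
  motion:
    - [[0,0,0,4,0,0,4],[0,0,0,8,0,0,4],[0,0,0,8,0,-3,4],[0,0,0,8,0,-6,4],[0,0,0,8,0,-6,4],[0,0,0,8,0,-6,4],[0,0,0,8,0,-6,12],[0,0,0,8,0,-6,18],[0,0,0,8,0,-6,22],[0,0,0,8,0,-6,22],[0,0,0,8,0,-6,22]]

```text
time_s: 20.55
position: [0.3985, 0.0775, 0.2109]
tcp_rot: [[-0.003, -0.02, 1.0], [0.003, 1.0, 0.02], [-1.0, 0.003, -0.003]]
force: [0.0, 0.9, -0.3]
opening: 0.243
```

```bash
python3 cap.py scene s20; python3 cap.py wrist w20
python3 - <<'E'
from h import *
crop("c20s",ld("s20"),340,130,430,220,7)
E
```

```text
20.6 [0.3985 0.0776 0.2108] [[-0.003, -0.02, 1.0], [0.003, 1.0, 0.02], [-1.0, 0.003, -0.003]] [ -4.9  37.5 121.6   0.4  21.1  -6.4] [-0.4 -0.1 -0.7] 0.25062776990439406
20.65 [0.3985 0.0775 0.2108] [[-0.003, -0.02, 1.0], [0.003, 1.0, 0.02], [-1.0, 0.003, -0.003]] [ -4.9  37.5 121.6   0.4  21.1  -6.4] [-0.2  0.1 -0.6] 0.25132164603229773
```

View pics/w20.png

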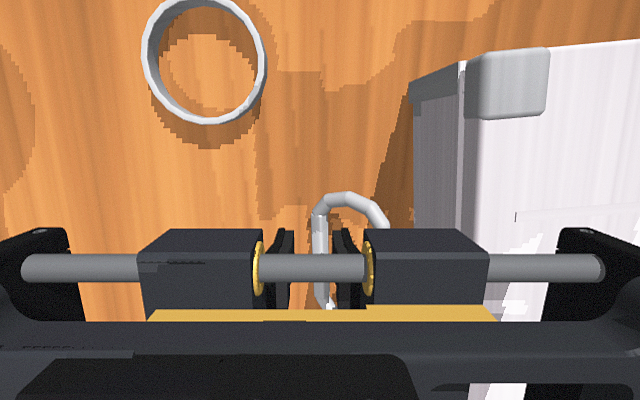

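View pics/c20s.png

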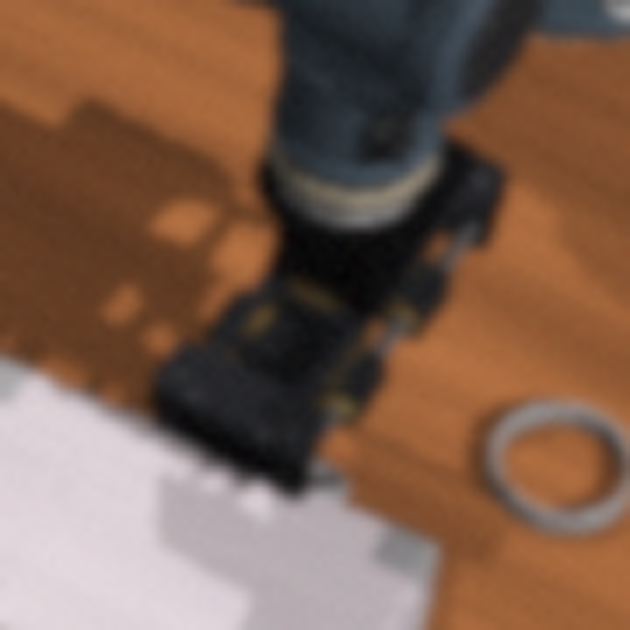

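Released and tilting onto the ear; withdraw upward.

Request:
step_arm:
  motion:
    - [[0,0,0,0,0,5,22],[0,0,0,0,0,15,22],[0,0,0,0,0,30,22],[0,0,0,0,0,55,22],[0,0,0,0,0,90,22],[0,0,0,0,0,120,22],[0,0,0,0,-30,150,22],[0,0,0,0,-60,160,22],[0,0,0,0,-60,160,22],[0,0,0,0,-60,160,22]]

```text
time_s: 21.48
position: [0.3984, 0.0166, 0.3719]
tcp_rot: [[-0.001, -0.017, 1.0], [0.002, 1.0, 0.017], [-1.0, 0.002, -0.001]]
force: [-1.0, -0.1, 0.5]
opening: 0.249
```

```bash
python3 cap.py scene s21; python3 cap.py wrist w21
python3 - <<'E'
from h import *
crop("c21s",ld("s21"),340,130,430,220,7)
crop("c21w",ld("w21"),220,60,420,230,4)
E
```

```text
21.5333 [0.398  0.0174 0.371 ] [[-0.003, -0.018, 1.0], [0.003, 1.0, 0.018], [-1.0, 0.003, -0.003]] [-13.7  16.2 115.1   0.2  48.9 -14.9] [-0.7 -0.2  0.2] 0.252630960318393
21.5833 [0.3977 0.0179 0.3705] [[-0.005, -0.02, 1.0], [0.004, 1.0, 0.02], [-1.0, 0.004, -0.005]] [-13.7  16.3 115.2   0.2  48.9 -14.9] [ 0.3 -0.4 -0.3] 0.25373793340074524
```

View pics/c21w.png

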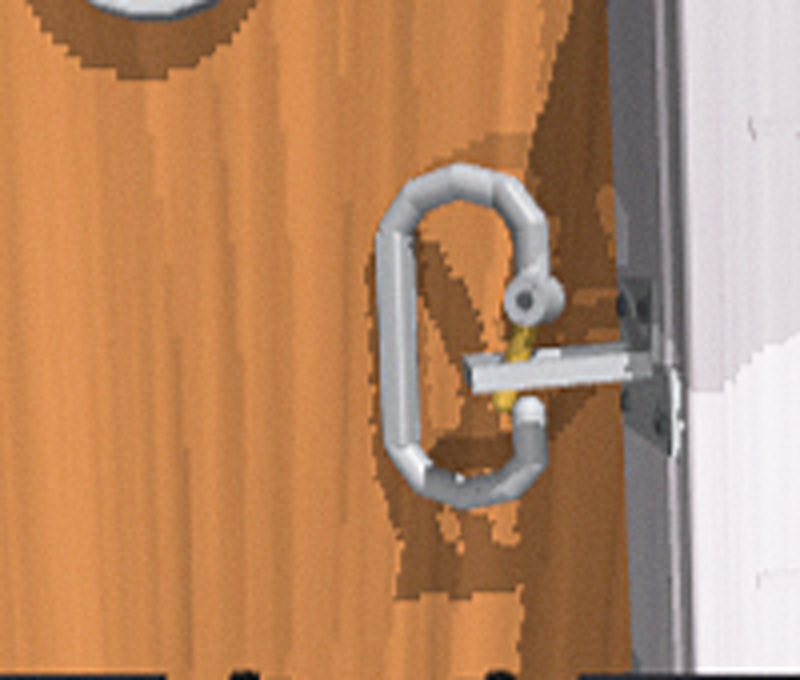

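View pics/c21s.png

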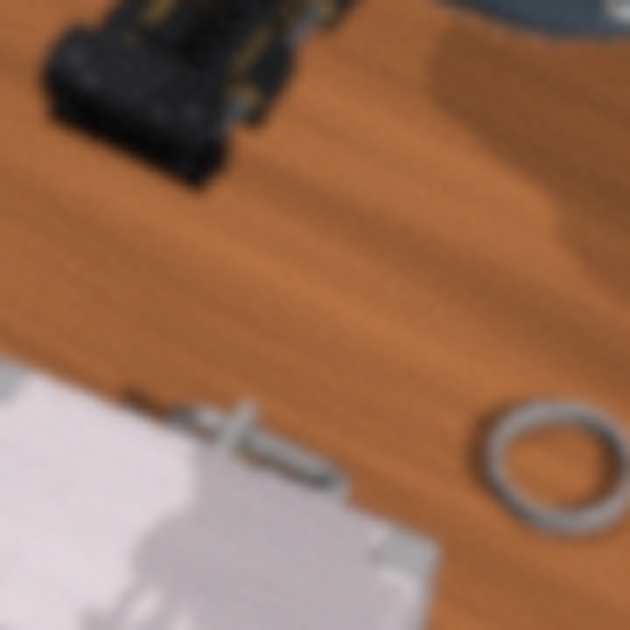

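Request:
step_arm:
  motion:
    - [[0,0,0,0,0,10,22],[0,0,0,0,0,10,22],[0,0,0,0,0,10,22],[0,0,0,0,0,10,22],[0,0,0,0,0,10,22],[0,0,0,0,0,10,22]]

```text
time_s: 22.08
position: [0.3983, 0.0179, 0.3802]
tcp_rot: [[-0.005, -0.021, 1.0], [0.003, 1.0, 0.021], [-1.0, 0.003, -0.005]]
force: [-0.8, -0.5, -0.2]
opening: 0.252
```

```bash
python3 cap.py wrist w22
python3 - <<'E'
from h import *
R={}
for n in ("w21","w22"):
    c=ld(n); W=cloud(c); 
    S=W.reshape(-1,3); b=np.array([.4231,.0553])
    m=(S[:,2]>.006)&(S[:,2]<.052)&(abs(S[:,1]-.0553)<.07)&(S[:,0]<.452)&(S[:,0]>.36)
    P=S[m]; print(n,m.sum(),P.min(0).round(4),P.max(0).round(4))
    x=P[:,0]; lo=P[x<np.percentile(x,5)]; print(" spine",lo.mean(0).round(4)); hi=P[P[:,2]>.03]; print(" high",hi.mean(0).round(4)); print(" centre",P.mean(0).round(4))
c=ld("w22"); W=cloud(c); q=W[(W[...,2]>.07)&(W[...,2]<.09)&(W[...,0]>.48)]; M=np.c_[q[:,:2],np.ones(len(q))]; print("lid slope",np.linalg.lstsq(M,q[:,2],rcond=None)[0])
crop("c22w",c,220,60,420,230,4)
E
```

```text
22.1333 [0.3983 0.0178 0.3803] [[-0.004, -0.021, 1.0], [0.003, 1.0, 0.021], [-1.0, 0.003, -0.004]] [-1.360e+01  1.530e+01  1.144e+02  1.000e-01  5.060e+01 -1.490e+01] [-0.2 -0.1  0.4] 0.252436309419263
w21 1818 [0.3965 0.0168 0.006 ] [0.4511 0.1075 0.0519]
 spine [0.3977 0.0706 0.0089]
 high [0.4339 0.0651 0.0357]
 centre [0.4195 0.0637 0.0238]
w22 1707 [0.3962 0.0165 0.0062] [0.4511 0.1066 0.0511]
 spine [0.3977 0.0713 0.0089]
 high [0.434  0.0652 0.0357]
 centre [0.4194 0.0636 0.0236]
lid slope [1.15008484e-03 3.64064859e-05 7.78882752e-02]
```

View pics/c22w.png

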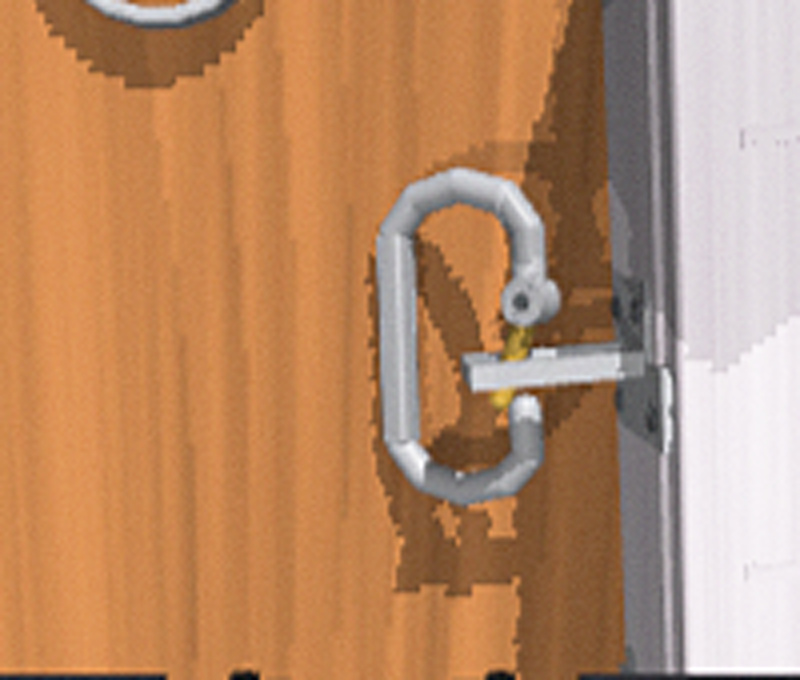

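```bash
python3 -c "
from rig import bot
print(bot.hand_in())"
```

```text
the job is handed in; nothing more can be done
None
```

The whole task is done and handed in at about 22 s of the 67 s allowed; no verdict came back.

- **Clamp:** I picked the pale-wood ring clamp, not the blue or yellow look-alikes, and laid it in the bay with the gripper slightly tilted. Before the lid closed it lay about 1.5 mm across and 2 mm along from the bay's centre, about 1.3° off, with its top at 51 mm.
- **Gripper contact:** On the way into the bay, a side force of about 7 N showed the gripper was touching something, most likely the lid's ear mount. I rolled and shifted the gripper to clear it.
- **Lid:** I swung it down from behind and pressed until it clicked. Readings between moves peaked at about 27 N on the lid. Its top then measured flat at 78 mm.
- **Hook:** I pushed it onto the two ears until the force dropped to nothing. A backward tug met about 4 N, which showed the gate was shut around the bar.
- **Last checks:**
  - The hook is at rest, with the same position in two views about half a second apart.
  - In the image its gate is shut under the nose, with both ears inside the loop.
  - Its middle is roughly 20 mm from the ear bar.
  - It hangs tilted, gate side on the ears, with the spine's top only about 9 mm above the bench. The spine probably touches the bench, so "hanging free" is not fully confirmed.
- **Other things on the bench:** I pushed none of them as far as the pictures show, but I did not measure their positions at the end.

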